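# Rolling veneer strips flush on gift coasters

## Robot

A 6-joint arm with a two-finger parallel gripper is mounted at the origin on a cart in front of the work surface, level with it; the furniture and walls round the work are solid. World frame = base frame: x ahead of the robot, y to its left, z up, the work surface at z = 0. Lengths are in m, angles in rad, forces in N, time in s.
With the tool pointing down it reaches from about 0.25 to 0.775 m from the base axis. Payload 4 kg.
Tool frame: the origin (TCP) lies midway between the tips of the shut fingers; the grasp point (between the pads) lies 19 mm behind it (robot.tcp_to_grasp is the distance from the TCP to the grasp point, in m); z points along the fingers, x is the direction in which the jaws open and shut, and the axes are right-handed (so a half turn about z gives the same grasp; the last joint's range is limited). The gripper opens to 94 mm and grips with 3 to 60 N. Pads are 16 mm wide; open, the fingers measure 119 mm over their backs; the gripper's body (75 mm by 177 mm) begins 78 mm behind the grasp point.
Start: joints at [1.065, 0.087, 1.371, -0, 1.684, -0.103], TCP at [0.216, 0.506, 0.206] pointing down, gripper open.
Joint ranges: [-3.1, 3.1], [-0.76, 2.03], [0.27, 2.55], [-1.08, 4.22], [0.17, 2.65], [-2.57, 2.57]. Speed limits (rad/s): [2.79, 2.79, 3.14, 3.14, 3.14, 3.14].

## Interface

Orientations are given as [roll, pitch, yaw] about the fixed x, y, z axes, in that order (R = Rz(yaw) Ry(pitch) Rx(roll)).
In Python, from bench import get_obs, vision, robot gives the robot as it stands.
- The arm moves only by the tool servo_tool, never from a script. Its argument "targets" is text: rows parted by semicolons, each of 7 numbers parted by spaces: the opening, from 0 (shut) to 1 (fully open), then the shift along the tool's x, y, z as a fraction of full scale, then the turn, a rotation vector about the tool's x, y, z as a fraction of full scale. A call has 1 to 12 rows; each row is the pose to reach, as a shift and turn from the pose commanded when the call began, along the tool's axes at that moment, turning the shorter way round; what a row does not reach only later rows make up. Full scale, the value 1, is 0.25 m for a shift and pi rad for a turn. A row lasts 1/12 s, in which the tool goes at most 41.7 mm and 7.16 degrees, less where a joint would pass 70% of its speed; a pose out of reach is approached as far as the arm can. A call with a number of a shift or a turn outside -1 to 1 is refused whole. A call with a gripper value outside its range is refused whole. The fingers move at their own pace and stop on an object; the grip force is fixed at half the most. Time passes only in rows, so rows that repeat a pose let the fingers close. It gives the time, the measured TCP pose, the force and the opening at its end, in the units of the state.
- get_obs(): the state, without advancing time (a new reading comes with each control period).
- vision.snapshot(name): name is "side" or "top" or "wrist"; returns a dict with "image" (400x640x3 uint8, red, green, blue), "mtx" (3x3 intrinsics, pixels), "k1" (the pictures are not rectified: a ray, as slopes to the right and down, at radius r is drawn at 1 + k1 r^2 times it, then the intrinsics apply), "world_from_camera" (4x4, takes a point from camera to world coordinates); the wrist camera has in their place "T_tool_cam" (4x4, takes a point from camera to tool coordinates, whose origin is the TCP and whose axes are the tool frame's). Camera axes: x right, y down, z forward; pixel columns grow to the right and rows downward; lengths in m; the calibration is good to about 2 mm. A picture is of the moment at which its call begins: read the wrist's pose just before it. There is no depth.
- robot.close_job(): hands the job in, once; it reports no verdict.
The state is a dict: "time": time; "joint_positions": joint angles; "qvel": joint speeds; "joint_torque": joint torques, N m; "tool_pos": TCP position; "ee_rot": TCP orientation; "wrist_force": force on the tool from outside, world axes, zero at the start; "wrist_torque": the same for the moment, N m; "width": finger opening in m.
Only numpy, scipy, OpenCV 4.12 (cv2) and the standard library are available. Lean on these libraries where they do the work, as an engineer would, in place of code of your own. Each camera call takes 0.05 s, during which the arm holds its last target.

## Task

Lay every plywood coaster board, strips up, flat and square in a pocket of the pressing jig. Then pick up the hand roller and roll it over the boards, bearing down, until every veneer strip is pressed flush, and finally set the roller back upright in its rest. The boards stay in the jig, and the tin, the pastry bar and the stamp stay where they are.

Things in the scene. Friction and masses are not known exactly. Their poses are not given: they have to be found in the camera images.
- board_a_mid (a point): Pale plywood board, 44 (its x) x 70 (its y, the long way) x 16 mm high, 0.12 kg, with four veneer strips on top, dark and light by turns; lies strips up. The point is the centre of the plywood, half-way up (8 mm over its underside). Grip it across the 44 mm, by the upper half of its plain sides; the strips are 36 mm long and stop 4 mm short of those sides. May be absent.
- board_b_mid (a point): Pale plywood board, 44 (its x) x 70 (its y, the long way) x 16 mm high, 0.12 kg, with four veneer strips on top, dark and light by turns; lies strips up. The point is the centre of the plywood, half-way up (8 mm over its underside). Grip it across the 44 mm, by the upper half of its plain sides; the strips are 36 mm long and stop 4 mm short of those sides. May be absent.
- board_c_mid (a point): Pale plywood board, 44 (its x) x 70 (its y, the long way) x 16 mm high, 0.12 kg, with four veneer strips on top, dark and light by turns; lies strips up. The point is the centre of the plywood, half-way up (8 mm over its underside). Grip it across the 44 mm, by the upper half of its plain sides; the strips are 36 mm long and stop 4 mm short of those sides. May be absent.
- strip_a0 (a joint): Veneer strip 0 of board_a, 36 mm across the board x 15 mm, centred -24 mm along the board's y. 0 = stands 4 mm proud of the plywood's top; 0.004 = pressed in flush with it (the end stop). It yields at about 4 N downward and stays where it is pressed.
- strip_a1 (a joint): Veneer strip 1 of board_a, 36 mm across the board x 15 mm, centred -8 mm along the board's y. 0 = stands 4 mm proud of the plywood's top; 0.004 = pressed in flush with it (the end stop). It yields at about 4 N downward and stays where it is pressed.
- strip_a2 (a joint): Veneer strip 2 of board_a, 36 mm across the board x 15 mm, centred +8 mm along the board's y. 0 = stands 4 mm proud of the plywood's top; 0.004 = pressed in flush with it (the end stop). It yields at about 4 N downward and stays where it is pressed.
- strip_a3 (a joint): Veneer strip 3 of board_a, 36 mm across the board x 15 mm, centred +24 mm along the board's y. 0 = stands 4 mm proud of the plywood's top; 0.004 = pressed in flush with it (the end stop). It yields at about 4 N downward and stays where it is pressed.
- strip_b0 (a joint): Veneer strip 0 of board_b, 36 mm across the board x 15 mm, centred -24 mm along the board's y. 0 = stands 4 mm proud of the plywood's top; 0.004 = pressed in flush with it (the end stop). It yields at about 4 N downward and stays where it is pressed.
- strip_b1 (a joint): Veneer strip 1 of board_b, 36 mm across the board x 15 mm, centred -8 mm along the board's y. 0 = stands 4 mm proud of the plywood's top; 0.004 = pressed in flush with it (the end stop). It yields at about 4 N downward and stays where it is pressed.
- strip_b2 (a joint): Veneer strip 2 of board_b, 36 mm across the board x 15 mm, centred +8 mm along the board's y. 0 = stands 4 mm proud of the plywood's top; 0.004 = pressed in flush with it (the end stop). It yields at about 4 N downward and stays where it is pressed.
- strip_b3 (a joint): Veneer strip 3 of board_b, 36 mm across the board x 15 mm, centred +24 mm along the board's y. 0 = stands 4 mm proud of the plywood's top; 0.004 = pressed in flush with it (the end stop). It yields at about 4 N downward and stays where it is pressed.
- strip_c0 (a joint): Veneer strip 0 of board_c, 36 mm across the board x 15 mm, centred -24 mm along the board's y. 0 = stands 4 mm proud of the plywood's top; 0.004 = pressed in flush with it (the end stop). It yields at about 4 N downward and stays where it is pressed.
- strip_c1 (a joint): Veneer strip 1 of board_c, 36 mm across the board x 15 mm, centred -8 mm along the board's y. 0 = stands 4 mm proud of the plywood's top; 0.004 = pressed in flush with it (the end stop). It yields at about 4 N downward and stays where it is pressed.
- strip_c2 (a joint): Veneer strip 2 of board_c, 36 mm across the board x 15 mm, centred +8 mm along the board's y. 0 = stands 4 mm proud of the plywood's top; 0.004 = pressed in flush with it (the end stop). It yields at about 4 N downward and stays where it is pressed.
- strip_c3 (a joint): Veneer strip 3 of board_c, 36 mm across the board x 15 mm, centred +24 mm along the board's y. 0 = stands 4 mm proud of the plywood's top; 0.004 = pressed in flush with it (the end stop). It yields at about 4 N downward and stays where it is pressed.
- pocket_0 (a point): Centre of the floor of pocket 0 of the fixed grey and metal jig, a 80 x 250 x 8 mm plate with three pockets end to end along its y, 78 mm apart. Floor 4 mm over the table; axes of the jig. Pocket 48 (x) x 74 (y) x 4 mm deep, so a board has 2 mm of play on each side and stands 12 mm above the walls. Any board fits any pocket, either way round.
- pocket_1 (a point): The same for pocket 1, the middle one of the jig. Round the jig, all fixed: a raised shelf (220 to 250 mm up) behind, beyond x = 0.60 for y below 0.06; a 170 mm high wall along y = -0.44; a sweets bin 115 mm high and a ribbon reel 117 mm high, x 0.35 to 0.50, y -0.08 to 0.23; a heat sealer left of y = 0.21 beyond x = 0.47.
- pocket_2 (a point): Centre of the floor of pocket 2 of the fixed grey and metal jig, a 80 x 250 x 8 mm plate with three pockets end to end along its y, 78 mm apart. Floor 4 mm over the table; axes of the jig. Pocket 48 (x) x 74 (y) x 4 mm deep, so a board has 2 mm of play on each side and stands 12 mm above the walls. Any board fits any pocket, either way round.
- roller_grip (a point): Hand roller, 0.35 kg, white housing 76 (its x) x 50 (its y) mm with an upright wooden grip 22 (x) x 40 (y) x 48 mm high on top. The point is the centre of the grip, 65 mm above the underside of the wheel; the grip runs from 41 to 89 mm over the wheel's underside. It rolls along its x; take the grip across its 22 mm. The housing's ends hang 9 mm over the wheel's underside, so it can only lean a little when it stands free.
- wheel (a joint): The roller's black rubber wheel, radius 20 mm, 40 mm wide, on an axle along the roller's y, 45 mm below roller_grip; turns freely without end, in rad. It is wider than the strips, so it stops on the plywood when they are flush.
- rest_floor (a point): Centre of the floor of the roller's fixed dark wooden rest, 4 mm over the table: a tray 104 (x) x 76 (y) x 20 mm high, inside 94 x 66 mm, with two ledges 8.5 mm above its floor under the housing's ends that keep the roller upright. The roller's x lies along the tray's x, either way round; the wheel stands on the floor between the ledges.
- tea_tin: Bystander: tin with a green and white label, 58 mm across, 72 mm high; origin under its centre.
- butter_bar: Bystander: pastry bar in a clear wrapper, 57 x 101 x 25 mm; origin under its centre.
- date_stamp: Bystander: wooden hand stamp, 26 x 34 x 62 mm; origin under its centre.

How it is judged:
By the outcome, as a careful person would: the job done as asked, in the order asked, and still so for the second after the job is handed in, with the robot touching nothing.
Of board_a, board_b, board_c only 2 to 3 are there at a start; the rules pass over those that are not, and their reading is None.
At some moment in a run one of board_a, board_b, board_c may be knocked a few centimetres aside while the robot is not near it.
It also fails if it takes over 210 s, if anything falls off the work surface, if the arm or the gripper's body presses on something with over 40 N, if the wrist force passes 120 N, or if a joint passes its speed limit or range.

## Working session

There is one attempt and no reset: what is moved stays moved. The work goes in short steps, Python scripts to look and compute and a tool call to move; the robot and the scene stay as the last step left them, time stands still between calls to the robot, and variables do not carry over. Pictures are saved under pics/ and viewed, and the job is handed in when it is done.

Besides the shell and the picture viewer there is one more tool, called after ">>>" in YAML: its name, and indented under it one key for each argument. servo_tool: Moves the arm, as the interface text tells. Its arguments: {"type":"object","properties":{"targets":{"type":"string"}},"required":["targets"]}

```bash
ls; mkdir -p pics; cat > h.py <<'E'
import numpy as np, cv2
from bench import get_obs, vision, robot
from scipy.spatial.transform import Rotation as R
def snap(n,fn):
    o=get_obs(); s=vision.snapshot(n); cv2.imwrite('pics/'+fn,s['image'][:,:,::-1])
    if n=='wrist':
        T=np.eye(4);T[:3,:3]=R.from_euler('xyz',o['ee_rot']).as_matrix();T[:3,3]=o['tool_pos']
        s['W']=T@np.array(s['T_tool_cam'])
    else: s['W']=np.array(s['world_from_camera'])
    np.savez('pics/'+fn+'.npz',W=s['W'],K=s['mtx'],k1=s['k1'])
    return s
def und(px,K,k1):
    px=np.atleast_2d(np.array(px,float)); K=np.array(K)
    d=np.stack([(px[:,0]-K[0,2])/K[0,0],(px[:,1]-K[1,2])/K[1,1]],1)
    u=d.copy()
    for _ in range(30): u=d/(1+k1*(u**2).sum(1,keepdims=True))
    return u
def ground(fn,px,z):
    s=np.load('pics/'+fn+'.npz'); u=und(px,s['K'],float(s['k1'])); W=s['W']
    d=np.c_[u,np.ones(len(u))]@W[:3,:3].T; o=W[:3,3]
    z=np.broadcast_to(np.array(z,float),(len(u),))
    return o+d*((z-o[2])/d[:,2])[:,None]
def proj(fn,P):
    s=np.load('pics/'+fn+'.npz');W=s['W'];P=np.atleast_2d(P)
    c=(P-W[:3,3])@W[:3,:3]; u=c[:,:2]/c[:,2:]; u=u*(1+float(s['k1'])*(u**2).sum(1,keepdims=True))
    K=s['K']; return np.c_[u[:,0]*K[0,0]+K[0,2],u[:,1]*K[1,1]+K[1,2]]
def st():
    o=get_obs()
    for k in ['time','joint_positions','tool_pos','ee_rot','wrist_force','width']: print(k,np.round(o[k],4))
E
python3 - <<'E'
from h import *
st()
for n in ['side','top','wrist']:
    s=snap(n,n+'0.png'); print(n,s['mtx'],s['k1'],np.round(s['W'],3))
print(robot.tcp_to_grasp)
E
```

```text
pics
time 0.0
joint_positions [ 1.0649  0.0879  1.3722 -0.      1.6836 -0.1031]
tool_pos [0.2153 0.5055 0.2043]
ee_rot [-3.1414e+00  2.1000e-03  1.1680e+00]
wrist_force [-0.066   0.4996 -0.8209]
width 0.0939
side [[431.88939862   0.         309.19180913]
 [  0.         431.88939862 204.24459804]
 [  0.           0.           1.        ]] -0.05200730622980865 [[-1.000e+00 -3.000e-03  4.000e-03  5.710e-01]
 [-5.000e-03  3.790e-01 -9.250e-01  1.188e+00]
 [ 1.000e-03 -9.250e-01 -3.790e-01  5.610e-01]
 [ 0.000e+00  0.000e+00  0.000e+00  1.000e+00]]
top [[475.57493485   0.         322.82652195]
 [  0.         475.57493485 199.60136571]
 [  0.           0.           1.        ]] -0.032270925554340045 [[ 0.337 -0.906  0.258  0.16 ]
 [-0.942 -0.325  0.088 -0.129]
 [ 0.005 -0.272 -0.962  1.616]
 [ 0.     0.     0.     1.   ]]
wrist [[328.54980927   0.         317.54634152]
 [  0.         328.54980927 201.28366195]
 [  0.           0.           1.        ]] -0.03252784151425156 [[ 0.392  0.896  0.211  0.154]
 [ 0.92  -0.381 -0.092  0.532]
 [-0.002  0.23  -0.973  0.383]
 [ 0.     0.     0.     1.   ]]
0.0188
```

View pics/side0.png

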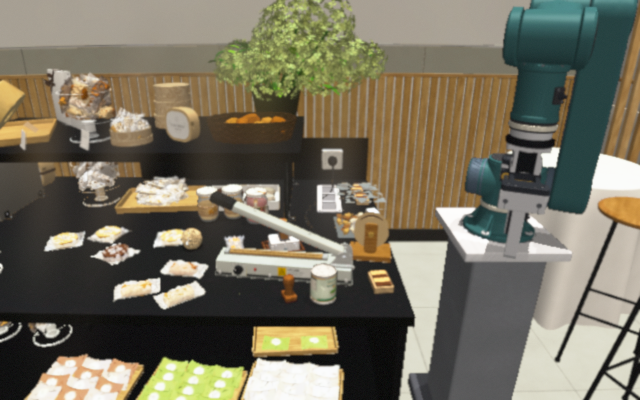

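View pics/top0.png

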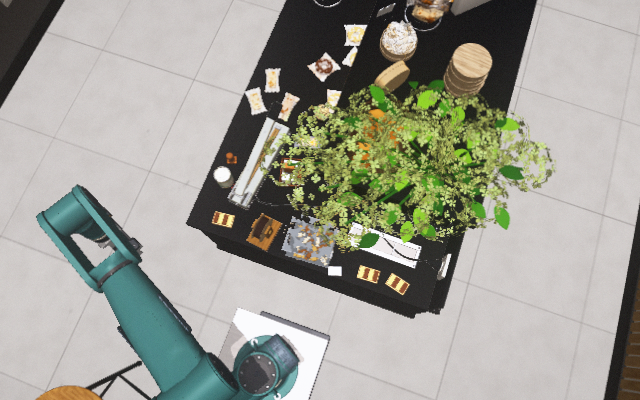

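View pics/wrist0.png

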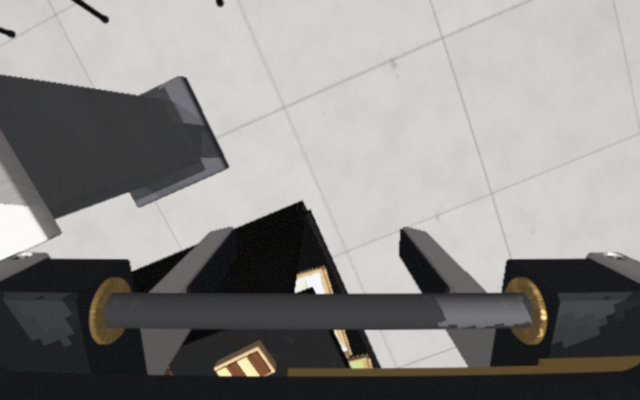

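```bash
python3 - <<'E'
import cv2
i=cv2.imread('pics/top0.png')[120:330,180:480]; cv2.imwrite('pics/top0z.png',cv2.resize(i,(800,560),interpolation=cv2.INTER_CUBIC))
i=cv2.imread('pics/side0.png')[165:325,200:430]; cv2.imwrite('pics/side0z.png',cv2.resize(i,(800,556),interpolation=cv2.INTER_CUBIC))
from h import *
print(ground('top0.png',[(223,220),(369,274),(398,284),(335,271),(264,230),(385,245),(222,176)],[.02,.02,.02,0,0,.0,0.07]))
E
```

```text
[[ 0.40181041  0.31496284  0.02      ]
 [ 0.39566414 -0.21667974  0.02      ]
 [ 0.39662308 -0.31808372  0.02      ]
 [ 0.36940991 -0.10599463  0.        ]
 [ 0.4201534   0.17266398  0.        ]
 [ 0.51169541 -0.23860529  0.        ]
 [ 0.53586797  0.36475892  0.07      ]]
```

View pics/top0z.png

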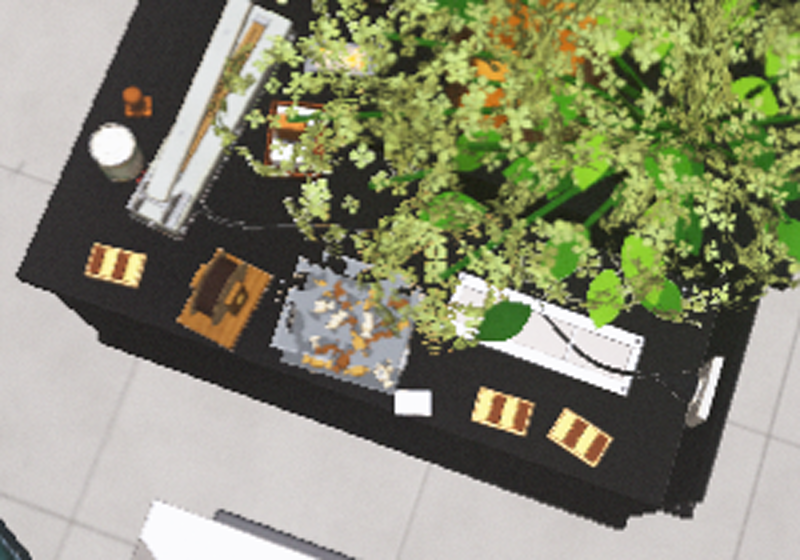

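View pics/side0z.png

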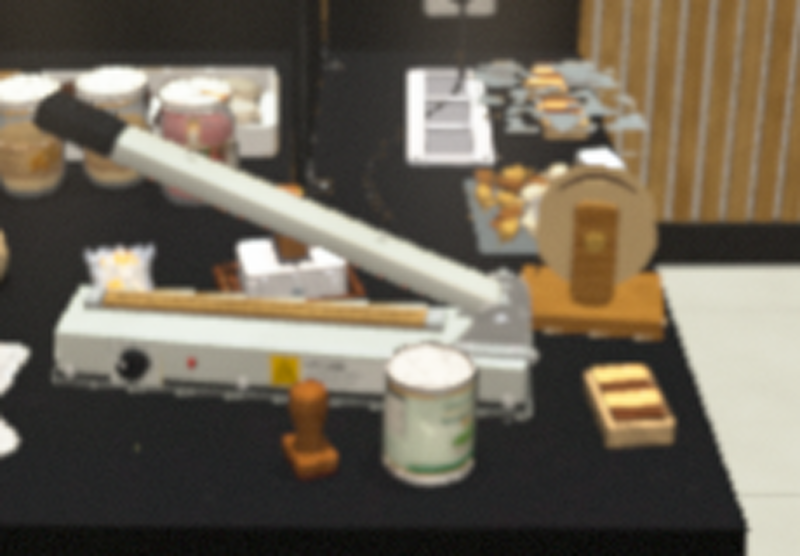

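```bash
cat >> h.py <<'E'
def go(x,y,z,yaw,tilt=None):
    o=get_obs(); Rm=R.from_euler('xyz',o['ee_rot']).as_matrix(); p=np.array(o['tool_pos'])
    yaw_now=o['ee_rot'][2]
    best=None
    d=(np.array([x,y,z])-p)@Rm/0.25
    Rt=R.from_euler('xyz',[np.pi,0,yaw]).as_matrix()
    rv=R.from_matrix(Rm.T@Rt).as_rotvec()/np.pi
    print('from',np.round(p,4),np.round(o['ee_rot'],4),'shift',np.round(d,4),'turn',np.round(rv,4), 'rows', round(np.linalg.norm(d)*.25/.0417,1), round(np.linalg.norm(rv)*180/7.16,1))
E
python3 -c "
from h import *
go(.37,.33,.25,0)
s=np.load('pics/wrist0.png.npz')
"
```

```text
from [0.2154 0.5056 0.2046] [-3.1414e+00  1.7000e-03  1.1680e+00] shift [-0.4041  0.8442 -0.1811] turn [3.000e-04 5.000e-04 3.718e-01] rows 5.7 9.3
```

>>> servo_tool:
  targets: "1 -0.404 0.844 -0.18 0 0 0.372;1 -0.404 0.844 -0.18 0 0 0.372;1 -0.404 0.844 -0.18 0 0 0.372;1 -0.404 0.844 -0.18 0 0 0.372;1 -0.404 0.844 -0.18 0 0 0.372;1 -0.404 0.844 -0.18 0 0 0.372;1 -0.404 0.844 -0.18 0 0 0.372;1 -0.404 0.844 -0.18 0 0 0.372;1 -0.404 0.844 -0.18 0 0 0.372;1 -0.404 0.844 -0.18 0 0 0.372;1 -0.404 0.844 -0.18 0 0 0.372;1 -0.404 0.844 -0.18 0 0 0.372"

```text
time: 1.15
tool_pos: [0.37, 0.3302, 0.2502]
ee_rot: [3.141, 0.001, 0.001]
wrist_force: [0.7, 0.0, 0.4]
width: 0.0943
```

```bash
python3 -c "
from h import *
st();snap('wrist','w1.png')"
```

```text
time 1.15
joint_positions [ 6.1420e-01 -3.7700e-02  1.4106e+00  1.0000e-04  1.7692e+00  6.1360e-01]
tool_pos [0.37   0.3302 0.2502]
ee_rot [3.1413e+00 5.0000e-04 6.0000e-04]
wrist_force [0.7194 0.0183 0.4157]
width 0.0943
```

View pics/w1.png

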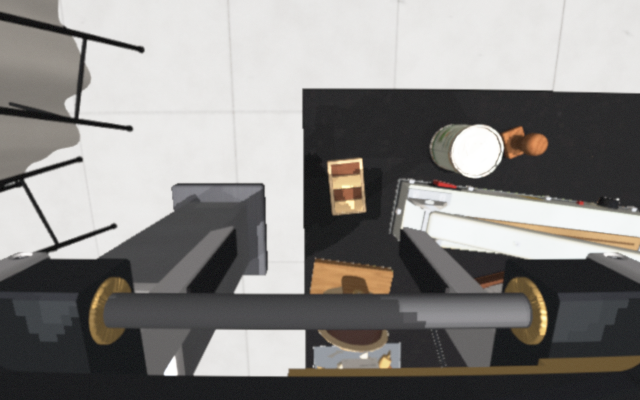

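```bash
cat >> h.py <<'E'
from scipy.optimize import minimize
def boxpts(x,y,th,L=(.022,.035),z0=0.,z1=.016):
    c,s=np.cos(th),np.sin(th); o=[]
    for a in (-1,1):
        for b in (-1,1):
            for z in (z0,z1): o.append([x+c*a*L[0]-s*b*L[1],y+s*a*L[0]+c*b*L[1],z])
    # strips 4mm proud
    if L==(.022,.035):
        for a in (-1,1):
            for b in (-1,1): o.append([x+c*a*.018-s*b*.0315,y+s*a*.018+c*b*.0315,.020+z0])
    return np.array(o)
def fitbox(fn,x,y,th,thr=70,zoom=None):
    im=cv2.imread('pics/'+fn); q=proj(fn,boxpts(x,y,th)); c=q.mean(0); r=int(np.ptp(q,axis=0).max()*1.0)
    x0,y0=max(0,int(c[0]-r)),max(0,int(c[1]-r)); S=4
    cr=cv2.resize(im[y0:y0+2*r,x0:x0+2*r],None,fx=S,fy=S,interpolation=cv2.INTER_LINEAR)
    m=(cr[:,:,2]>thr).astype(np.uint8)
    n,l,stt,cen=cv2.connectedComponentsWithStats(m)
    best=min(range(1,n),key=lambda i:np.hypot(*(cen[i]-(c-[x0,y0])*S)) if stt[i,4]>300 else 1e9)
    m=(l==best).astype(np.uint8)
    def poly(p):
        h=cv2.convexHull(((proj(fn,boxpts(*p))-[x0,y0]+.5)*S-.5).astype(np.float32)); return h
    def f(p):
        k=np.zeros_like(m); cv2.fillConvexPoly(k,np.round(poly(p)*16).astype(np.int32),1,cv2.LINE_8,4)
        return 1-(k&m).sum()/(k|m).sum()
    b=None
    for t0 in (th-.3,th-.15,th,th+.15,th+.3):
        r_=minimize(f,[x,y,t0],method='Nelder-Mead',options=dict(initial_simplex=np.array([[x,y,t0],[x+.01,y,t0],[x,y+.01,t0],[x,y,t0+.1]]),xatol=1e-5,fatol=1e-5))
        if b is None or r_.fun<b.fun: b=r_
    v=cr.copy(); cv2.polylines(v,[np.round(poly(b.x)).astype(np.int32)],True,(0,255,0),1)
    cv2.imwrite('pics/fit_'+fn,cv2.resize(v,(500,500)))
    print(fn,'fit',np.round(b.x,4),'iou',round(1-b.fun,4))
    return b.x
E
python3 -c "
from h import *
print(ground('w1.png',[(347,187),(416,180),(400,236),(466,150)],[.018,.0,.05,.072]))
g=ground('w1.png',[(347,187)],.018)[0]
fitbox('w1.png',g[0],g[1],0.)"
```

```text
[[0.40655532 0.3186098  0.018     ]
 [0.49938594 0.32472373 0.        ]
 [0.4695351  0.26418781 0.05      ]
 [0.52984596 0.36993997 0.072     ]]
w1.png fit [0.4066 0.3182 0.1012] iou 0.9613
```

View pics/fit_w1.png

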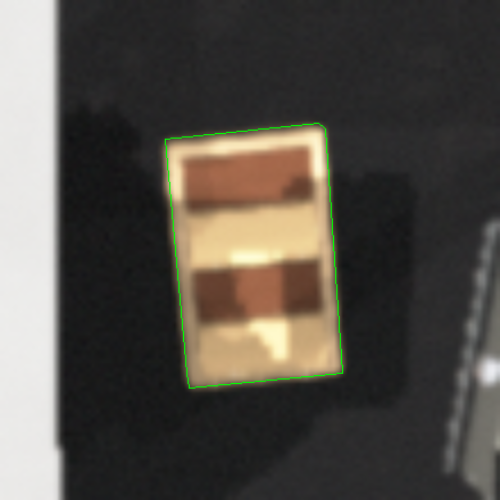

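```bash
python3 -c "
from h import *
im=cv2.imread('pics/side0.png')
for x in (.46,.48,.5,.52):
  for y in (.27,.3):
    print(x,y,[tuple(np.round((proj('side0.png',[x,y,z])[0]-[200,165])*3.478).astype(int)) for z in (0,.05,.08,.1,.12,.14)])
i=im[165:325,200:430]; i=cv2.resize(i,(800,556),interpolation=cv2.INTER_CUBIC)
cv2.imwrite('pics/s0h.png',cv2.resize(i[200:460,400:700],(780,676))[:600])
"
```

```text
0.46 0.27 [(np.int64(543), np.int64(379)), (np.int64(546), np.int64(317)), (np.int64(548), np.int64(279)), (np.int64(549), np.int64(252)), (np.int64(550), np.int64(226)), (np.int64(551), np.int64(199))]
0.46 0.3 [(np.int64(547), np.int64(402)), (np.int64(550), np.int64(339)), (np.int64(552), np.int64(299)), (np.int64(553), np.int64(273)), (np.int64(555), np.int64(246)), (np.int64(556), np.int64(218))]
0.48 0.27 [(np.int64(514), np.int64(379)), (np.int64(517), np.int64(317)), (np.int64(518), np.int64(278)), (np.int64(520), np.int64(252)), (np.int64(521), np.int64(226)), (np.int64(522), np.int64(199))]
0.48 0.3 [(np.int64(518), np.int64(402)), (np.int64(520), np.int64(339)), (np.int64(522), np.int64(299)), (np.int64(523), np.int64(273)), (np.int64(524), np.int64(246)), (np.int64(526), np.int64(218))]
0.5 0.27 [(np.int64(486), np.int64(379)), (np.int64(488), np.int64(317)), (np.int64(489), np.int64(278)), (np.int64(490), np.int64(252)), (np.int64(491), np.int64(226)), (np.int64(492), np.int64(199))]
0.5 0.3 [(np.int64(489), np.int64(402)), (np.int64(491), np.int64(338)), (np.int64(492), np.int64(299)), (np.int64(493), np.int64(273)), (np.int64(494), np.int64(246)), (np.int64(495), np.int64(218))]
0.52 0.27 [(np.int64(458), np.int64(379)), (np.int64(459), np.int64(317)), (np.int64(460), np.int64(278)), (np.int64(461), np.int64(252)), (np.int64(462), np.int64(226)), (np.int64(462), np.int64(199))]
0.52 0.3 [(np.int64(460), np.int64(402)), (np.int64(461), np.int64(338)), (np.int64(462), np.int64(299)), (np.int64(463), np.int64(273)), (np.int64(464), np.int64(246)), (np.int64(464), np.int64(218))]
```

View pics/s0h.png

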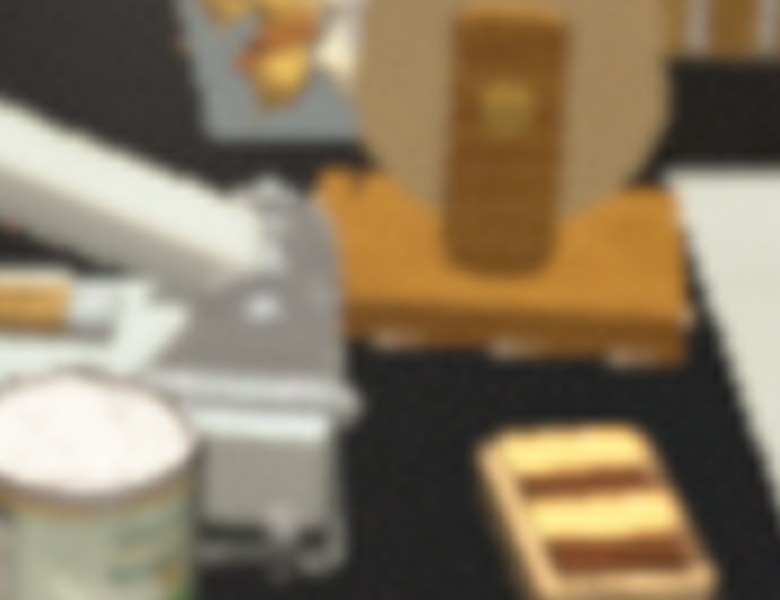

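```bash
python3 -c "
from h import *
print(ground('w1.png',[(413,187),(447,192),(445,207),(412,208),(470,210),(470,195)],.085))
im=cv2.imread('pics/w1.png')[160:260,380:520]; cv2.imwrite('pics/w1z.png',cv2.resize(im,(784,560),interpolation=cv2.INTER_CUBIC))
"
```

```text
[[0.47094773 0.33156016 0.085     ]
 [0.50798866 0.32617887 0.085     ]
 [0.50732607 0.30958264 0.085     ]
 [0.47142546 0.30844261 0.085     ]
 [0.53512764 0.30622828 0.085     ]
 [0.53331345 0.32292732 0.085     ]]
```

View pics/w1z.png

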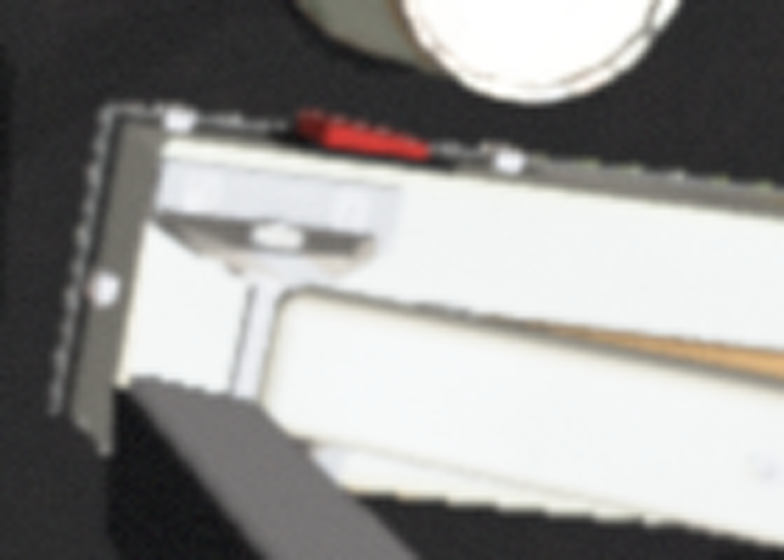

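```bash
cat >> h.py <<'E'
def tri(f1,p1,f2,p2):
    A=[];b=[]
    Os=[];D=[]
    for f,p in((f1,p1),(f2,p2)):
        s=np.load('pics/'+f+'.npz');u=und(p,s['K'],float(s['k1']))[0];d=s['W'][:3,:3]@[u[0],u[1],1];d/=np.linalg.norm(d)
        Os.append(s['W'][:3,3]);D.append(d)
    M=np.zeros((3,3));v=np.zeros(3)
    for o,d in zip(Os,D): P=np.eye(3)-np.outer(d,d);M+=P;v+=P@o
    x=np.linalg.solve(M,v); return x,[np.linalg.norm((np.eye(3)-np.outer(d,d))@(x-o)) for o,d in zip(Os,D)]
E
python3 -c "
from h import *
for w in [(433,204),(430,206),(427,213),(425,219)]: print(tri('side0.png',(200+504/3.478,165+269/3.478),'w1.png',w))
"
```

```text
(array([0.49006845, 0.31706336, 0.10905552]), [np.float64(0.004742914904656406), np.float64(0.00474291490465642)])
(array([0.48889843, 0.31412602, 0.1070561 ]), [np.float64(0.00573052243743458), np.float64(0.005730522437434413)])
(array([0.48804972, 0.30545694, 0.10253856]), [np.float64(0.005819305272453662), np.float64(0.005819305272453644)])
(array([0.4875594 , 0.29791816, 0.09873921]), [np.float64(0.005628603092634379), np.float64(0.005628603092634304)])
```

```bash
cat >> h.py <<'E'
def go(x,y,z,yaw,tilt=0):
    o=get_obs(); Rm=R.from_euler('xyz',o['ee_rot']).as_matrix(); p=np.array(o['tool_pos'])
    d=(np.array([x,y,z])-p)@Rm/0.25
    Rt=R.from_euler('xyz',[np.pi,0,yaw]).as_matrix()@R.from_euler('x',tilt).as_matrix()
    rv=R.from_matrix(Rm.T@Rt).as_rotvec()/np.pi
    print('from',np.round(p,4),np.round(o['ee_rot'],4),'\nROW',' '.join('%.3f'%v for v in np.r_[d,rv]), 'rows', round(np.linalg.norm(d)*.25/.0417,1), round(np.linalg.norm(rv)*180/7.16,1))
E
python3 -c "
from h import *
go(.4061,.3232,.10,.101,-.175)"
```

```text
from [0.37   0.3303 0.2502] [3.1413e+00 4.0000e-04 7.0000e-04] 
ROW 0.145 0.028 0.601 -0.056 0.003 -0.032 rows 3.7 1.6
```

>>> servo_tool:
  targets: "0.75 0.145 0.028 0.2 -0.056 0.003 -0.032;0.75 0.145 0.028 0.4 -0.056 0.003 -0.032;0.75 0.145 0.028 0.6 -0.056 0.003 -0.032;0.75 0.145 0.028 0.6 -0.056 0.003 -0.032;0.75 0.145 0.028 0.6 -0.056 0.003 -0.032;0.75 0.145 0.028 0.6 -0.056 0.003 -0.032"

```text
time: 1.7
tool_pos: [0.4051, 0.3225, 0.0987]
ee_rot: [2.963, 0.004, 0.101]
wrist_force: [0.3, -0.5, 0.7]
width: 0.071
```

```bash
python3 -c "
from h import *
st();snap('side','s2.png');snap('wrist','w2.png')
go(.4061,.3232,.0095,.101,-.175)
g=ground('w2.png',[(0,0)],0)
im=cv2.imread('pics/s2.png')[165:325,260:430]; cv2.imwrite('pics/s2z.png',cv2.resize(im,(790,744))[:600])"
```

```text
time 1.7
joint_positions [ 0.6636  0.1472  1.5295 -0.149   1.5646  0.5706]
tool_pos [0.4051 0.3225 0.0987]
ee_rot [2.9626 0.0041 0.1009]
wrist_force [ 0.3232 -0.4595  0.7065]
width 0.071
from [0.4077 0.3243 0.1033] [ 2.9678 -0.0044  0.1006] 
ROW -0.008 -0.061 0.370 -0.000 -0.001 -0.000 rows 2.3 0.0
```

View pics/s2z.png

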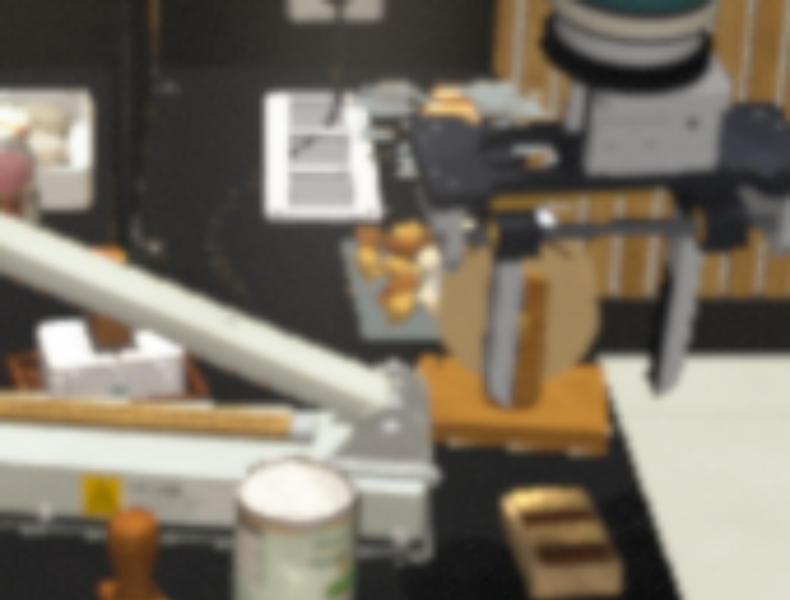

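View pics/w2.png

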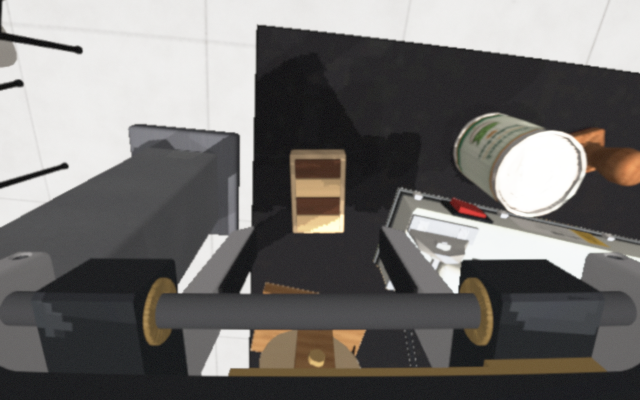

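>>> servo_tool:
  targets: "0.75 0 0 0 0 0 0;0.75 0 0 0 0 0 0;0.75 0 0 0 0 0 0;0.75 0 0 0 0 0 0"

```text
time: 2.13
tool_pos: [0.407, 0.3238, 0.102]
ee_rot: [2.967, -0.003, 0.1]
wrist_force: [0.3, 0.2, 0.6]
width: 0.0704
```

```bash
python3 -c "
from h import *
st();snap('wrist','w3.png')
fitbox('w3.png',.407,.318,.1)
o=get_obs();print(proj('w3.png',np.array(o['tool_pos'])))
go(.4063,.3225,.0095,.101,-.175)
"
```

```text
time 2.1333
joint_positions [ 0.6633  0.1437  1.5261 -0.149   1.5632  0.5713]
tool_pos [0.407  0.3238 0.102 ]
ee_rot [ 2.967e+00 -2.900e-03  1.002e-01]
wrist_force [0.2812 0.247  0.6169]
width 0.0704
w3.png fit [0.4065 0.3177 0.1094] iou 0.9569
[[318.10036663 243.20827823]]
from [0.4068 0.3237 0.1016] [ 2.9666e+00 -2.3000e-03  1.0020e-01] 
ROW -0.003 -0.060 0.364 -0.000 -0.001 -0.000 rows 2.2 0.0
```

>>> servo_tool:
  targets: "0.75 0 -0.012 0.08 0 0 0;0.75 0 -0.025 0.16 0 0 0;0.75 0 -0.036 0.24 0 0 0;0.75 0 -0.048 0.3 0 0 0;0.75 0 -0.058 0.34 0 0 0;0.75 0 -0.06 0.356 0 0 0;0.75 0 -0.06 0.356 0 0 0;0.75 0 -0.06 0.356 0 0 0;0.75 0 -0.06 0.356 0 0 0"

```text
time: 2.93
tool_pos: [0.4074, 0.3232, 0.0115]
ee_rot: [2.967, -0.003, 0.1]
wrist_force: [-0.4, 0.1, 0.8]
width: 0.0705
```

```bash
python3 -c "
from h import *
st();snap('wrist','w4.png');snap('side','s4.png')
im=cv2.imread('pics/s4.png')[165:325,260:430]; cv2.imwrite('pics/s4z.png',cv2.resize(im,(790,744))[:600])"
```

```text
time 2.9333
joint_positions [ 0.6621  0.2214  1.627  -0.1517  1.3868  0.5969]
tool_pos [0.4074 0.3232 0.0115]
ee_rot [ 2.9668e+00 -2.7000e-03  1.0030e-01]
wrist_force [-0.4017  0.062   0.7834]
width 0.0705
```

View pics/s4z.png

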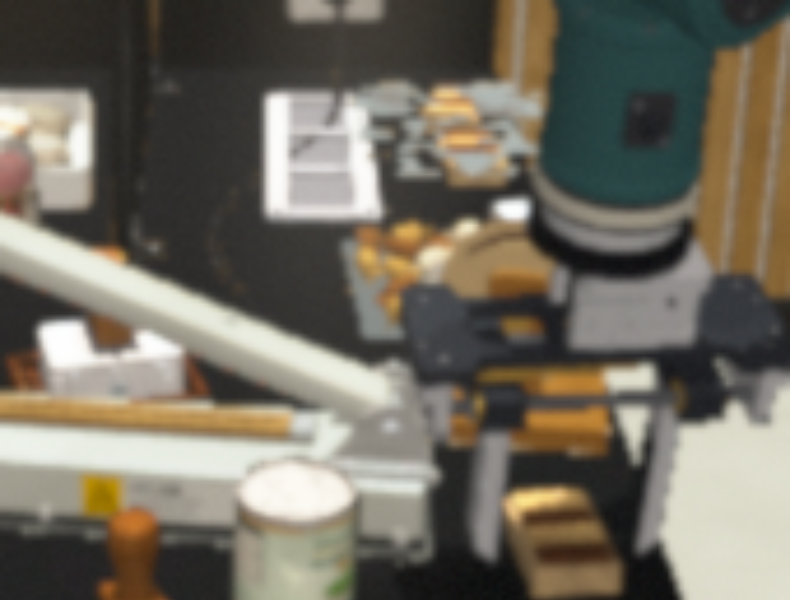

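View pics/w4.png

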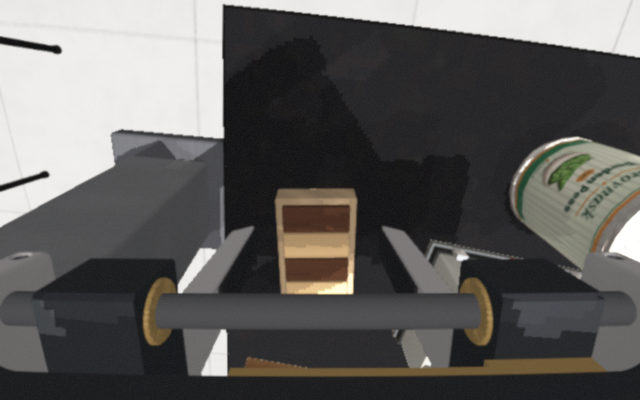

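>>> servo_tool:
  targets: "0.75 0 0 0.006 0 0 0;0 0 0 0.006 0 0 0;0 0 0 0.006 0 0 0;0 0 0 0.006 0 0 0;0 0 0 0.006 0 0 0;0 0 0 0.006 0 0 0;0 0 0 0.006 0 0 0;0 0 0 0.006 0 0 0"

```text
time: 3.7
tool_pos: [0.4066, 0.3223, 0.0088]
ee_rot: [2.966, -0.001, 0.1]
wrist_force: [0.3, 0.2, 0.2]
width: 0.0435
```

```bash
python3 -c "
from h import *
st()
go(.4061,.34,.15,.101,-.175)"
```

```text
time 3.7
joint_positions [ 0.6616  0.2237  1.6305 -0.1518  1.3835  0.597 ]
tool_pos [0.4066 0.3223 0.0088]
ee_rot [ 2.9656e+00 -6.0000e-04  1.0010e-01]
wrist_force [0.2676 0.1692 0.169 ]
width 0.0435
from [0.4066 0.3223 0.0088] [ 2.9656e+00 -6.0000e-04  1.0010e-01] 
ROW 0.006 0.029 -0.569 0.000 -0.000 -0.000 rows 3.4 0.0
```

>>> servo_tool:
  targets: "0 0.006 0.029 -0.12 0 0 0;0 0.006 0.029 -0.28 0 0 0;0 0.006 0.029 -0.44 0 0 0;0 0.006 0.029 -0.6 0 0 0;0 0.006 0.029 -0.76 0 0 0;0 0.006 0.029 -0.9 0 0 0;0 0.006 0.029 -0.9 0 0 0;0 0.006 0.029 -0.9 0 0 0"

```text
time: 4.37
tool_pos: [0.4055, 0.3556, 0.2339]
ee_rot: [2.969, -0.005, 0.101]
wrist_force: [0.2, 0.7, -2.4]
width: 0.0438
```

```bash
python3 -c "
from h import *
st()
go(.43,.02,.25,.0,-.175)"
```

```text
time 4.3667
joint_positions [ 0.7086  0.1402  1.2668 -0.1494  1.8271  0.577 ]
tool_pos [0.4055 0.3556 0.2339]
ee_rot [ 2.9688 -0.005   0.1008]
wrist_force [ 0.1861  0.6858 -2.3647]
width 0.0438
from [0.4055 0.3556 0.2339] [ 2.9688 -0.005   0.1008] 
ROW -0.037 1.336 0.168 -0.001 -0.007 0.031 rows 8.1 0.8
```

>>> servo_tool:
  targets: "0 -0.005 0.16 0.02 0 0 0.01;0 -0.01 0.32 0.04 0 0 0.02;0 -0.015 0.48 0.06 0 0 0.031;0 -0.02 0.64 0.08 0 0 0.031;0 -0.025 0.8 0.1 0 0 0.031;0 -0.028 1 0.126 0 0 0.031;0 -0.028 1 0.126 0 0 0.031"

```text
time: 4.95
tool_pos: [0.4216, 0.098, 0.242]
ee_rot: [2.962, -0.014, -0.002]
wrist_force: [0.3, 0.3, -1.3]
width: 0.0439
```

```bash
python3 -c "
from h import *
st()
go(.43,-.13,.25,.0,-.175)"
```

```text
time 4.95
joint_positions [ 0.2406 -0.1486  1.5396 -0.1812  1.7775  0.209 ]
tool_pos [0.4216 0.098  0.242 ]
ee_rot [ 2.9622e+00 -1.3700e-02 -2.0000e-03]
wrist_force [ 0.3263  0.2746 -1.2724]
width 0.0439
from [0.4216 0.098  0.242 ] [ 2.9622e+00 -1.3700e-02 -2.0000e-03] 
ROW 0.036 0.903 0.132 0.001 -0.004 -0.001 rows 5.5 0.1
```

>>> servo_tool:
  targets: "0 0.01 0.15 0.02 0 0 0;0 0.02 0.3 0.04 0 0 0;0 0.03 0.45 0.06 0 0 0;0 0.036 0.6 0.09 0 0 0;0 0.036 0.75 0.11 0 0 0;0 0.036 0.9 0.13 0 0 0;0 0.036 0.9 0.13 0 0 0;0 0.036 0.9 0.13 0 0 0"

```text
time: 5.62
tool_pos: [0.4314, -0.125, 0.2488]
ee_rot: [2.969, -0.013, -0.0]
wrist_force: [0.3, -0.1, -2.0]
width: 0.0436
```

```bash
python3 -c "
from h import *
st()
snap('wrist','w5.png')
go(.43,-.30,.25,.0,-.175)"
```

```text
time 5.6167
joint_positions [-0.2816 -0.183   1.5548 -0.1641  1.7073 -0.3076]
tool_pos [ 0.4314 -0.125   0.2488]
ee_rot [ 2.9686e+00 -1.2700e-02 -4.0000e-04]
wrist_force [ 0.3302 -0.0597 -2.0118]
width 0.0436
from [ 0.4317 -0.1237  0.2492] [ 2.9688e+00 -1.3400e-02  2.2000e-03] 
ROW -0.008 0.695 0.118 -0.001 -0.004 -0.000 rows 4.2 0.1
```

View pics/w5.png

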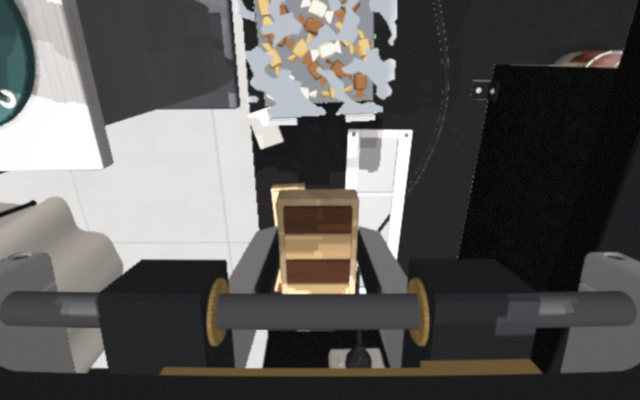

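>>> servo_tool:
  targets: "0 0 0.15 0.02 0 0 0;0 0 0.3 0.04 0 0 0;0 0 0.45 0.08 0 0 0;0 0 0.6 0.1 0 0 0;0 0 0.69 0.118 0 -0.003 0;0 0 0.69 0.118 0 -0.003 0;0 0 0.69 0.118 0 -0.003 0;0 0 0.69 0.118 0 -0.003 0;0 0 0.69 0.118 0 -0.003 0"

```text
time: 6.42
tool_pos: [0.434, -0.2967, 0.2523]
ee_rot: [2.967, -0.008, 0.005]
wrist_force: [-0.1, 0.1, -2.0]
width: 0.0436
```

```bash
python3 -c "
from h import *
st()
snap('wrist','w6.png')
im=cv2.imread('pics/w6.png')[20:280,220:480]; cv2.imwrite('pics/w6z.png',cv2.resize(im,(600,600),interpolation=cv2.INTER_CUBIC))
"
```

```text
time 6.4167
joint_positions [-0.6166 -0.0486  1.4273 -0.1371  1.6536 -0.6402]
tool_pos [ 0.434  -0.2967  0.2523]
ee_rot [ 2.9675 -0.008   0.0055]
wrist_force [-0.1497  0.1146 -2.0096]
width 0.0436
```

View pics/w6.png

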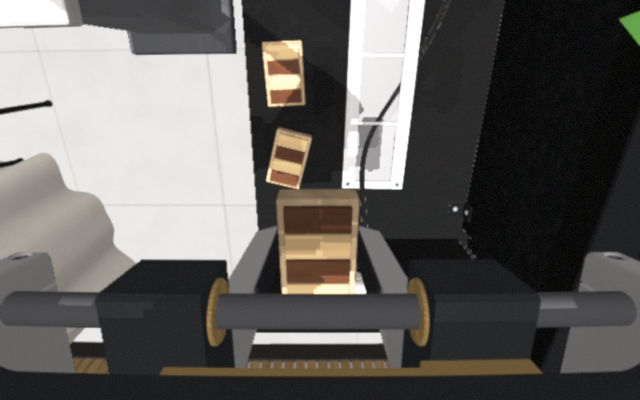

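View pics/w6z.png

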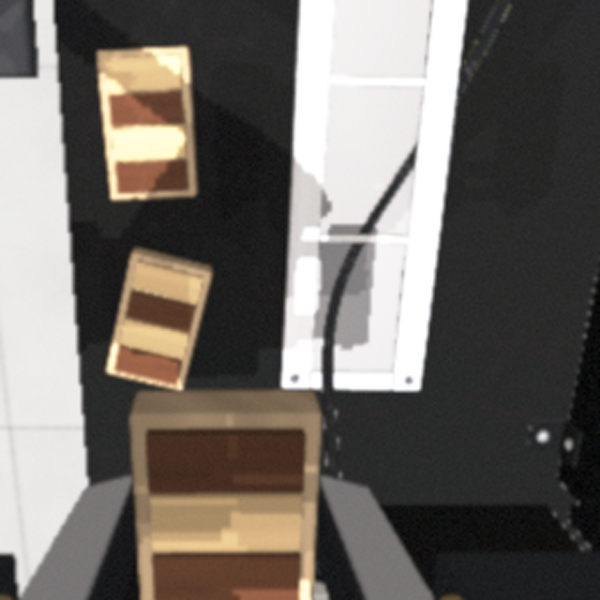

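```bash
python3 - <<'E'
from h import *
z=lambda p:[(220+a/2.3077,20+b/2.3077) for a,b in p]
g=ground('w6.png',z([(282,388),(420,389),(297,239),(412,239),(327,80),(428,82),(300,5),(467,5)]),.008)
print(np.round(g,4))
g5=ground('w5.png',[(348.5,130.5),(411,130.5)],.008); print(g5, np.linalg.norm(g[0]-g[1]),np.linalg.norm(g5[0]-g5[1]))
print((g[:2].mean(0)-g5.mean(0)))
E
python3 - <<'E'
import cv2
im=cv2.imread('pics/w5.png')[115:260,330:430]; cv2.imwrite('pics/w5z.png',cv2.resize(im,(414,600),interpolation=cv2.INTER_CUBIC))
E
```

```text
[[ 0.4683 -0.3565  0.008 ]
 [ 0.5483 -0.3568  0.008 ]
 [ 0.4733 -0.2713  0.008 ]
 [ 0.535  -0.2709  0.008 ]
 [ 0.485  -0.193   0.008 ]
 [ 0.5354 -0.1934  0.008 ]
 [ 0.4702 -0.1599  0.008 ]
 [ 0.5507 -0.1588  0.008 ]]
[[ 0.47176175 -0.10739358  0.008     ]
 [ 0.54924752 -0.10739378  0.008     ]] 0.08007504207327495 0.07748577396864556
[-0.0021949  -0.24926392  0.        ]
```

View pics/w5z.png

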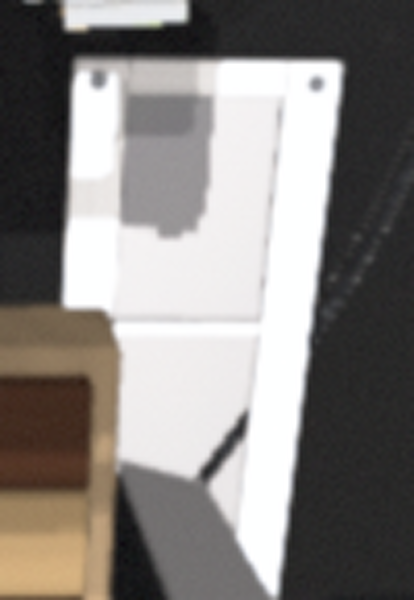

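```bash
python3 - <<'E'
from h import *
z=lambda p:[(180+a*.375,120+b*.375) for a,b in p]
print(ground('top0.png',z([(540,305),(575,347),(632,370)]),.008))
i=cv2.imread('pics/top0.png')[215:275,340:440]; cv2.imwrite('pics/t0j.png',cv2.resize(i,(800,480),interpolation=cv2.INTER_CUBIC))
for n,p in (('c',(282,130)),('d',(152,320))):
    pass
g=ground('w6.png',[(284,73),(290,157)],.018);print(g)
for q in g: fitbox('w6.png',q[0],q[1],0.)
E
```

```text
[[ 0.54238734 -0.21867103  0.008     ]
 [ 0.50529755 -0.27770058  0.008     ]
 [ 0.5015171  -0.35520838  0.008     ]]
[[ 0.39650935 -0.21292648  0.018     ]
 [ 0.40073884 -0.31122625  0.018     ]]
w6.png fit [ 0.3957 -0.2138  0.0556] iou 0.9506
w6.png fit [ 0.3976 -0.3162 -0.2506] iou 0.557
```

View pics/t0j.png

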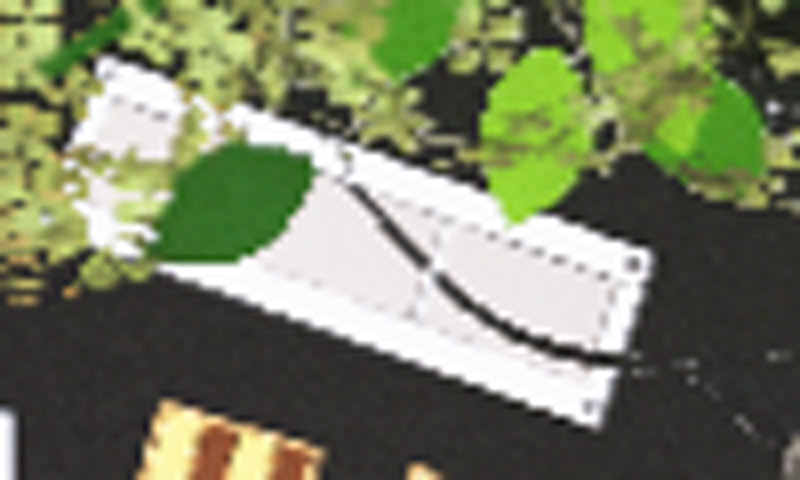

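```bash
python3 - <<'E'
from h import *
print(ground('w5.png',[(290,100),(370,100),(265,128),(380,118),(270,118)],[.115,.115,.01,.0,0]))
go(.43,-.1495,.05,-.009,-.175)
E
```

```text
[[ 0.4083194  -0.05967336  0.115     ]
 [ 0.47836152 -0.05973415  0.115     ]
 [ 0.36957    -0.1036377   0.01      ]
 [ 0.5112072  -0.09349158  0.        ]
 [ 0.37502175 -0.09323869  0.        ]]
from [ 0.434  -0.2969  0.2526] [ 2.967  -0.0084  0.0054] 
ROW -0.019 -0.721 0.696 -0.000 -0.003 0.004 rows 6.0 0.1
```

>>> servo_tool:
  targets: "0 -0.019 -0.12 0.11 0 -0.003 0.004;0 -0.019 -0.24 0.23 0 -0.003 0.004;0 -0.019 -0.36 0.34 0 -0.003 0.004;0 -0.019 -0.48 0.46 0 -0.003 0.004;0 -0.019 -0.6 0.58 0 -0.003 0.004;0 -0.019 -0.67 0.65 0 -0.003 0.004;0 -0.019 -0.72 0.696 0 -0.003 0.004;0 -0.019 -0.72 0.696 0 -0.003 0.004;0 -0.019 -0.72 0.696 0 -0.003 0.004;0 -0.019 -0.72 0.696 0 -0.003 0.004"

```text
time: 7.3
tool_pos: [0.4313, -0.1522, 0.0518]
ee_rot: [2.965, -0.004, -0.01]
wrist_force: [-0.5, 0.7, -1.0]
width: 0.0434
```

```bash
python3 - <<'E'
from h import *
snap('wrist','w7.png')
snap('top','t7.png')
go(.5102,-.1495,.04,-.009,-.176)
E
```

```text
from [ 0.4315 -0.1528  0.0521] [ 2.9649 -0.0051 -0.0118] 
ROW 0.314 -0.025 0.046 0.000 -0.001 -0.001 rows 1.9 0.0
```

View pics/w7.png

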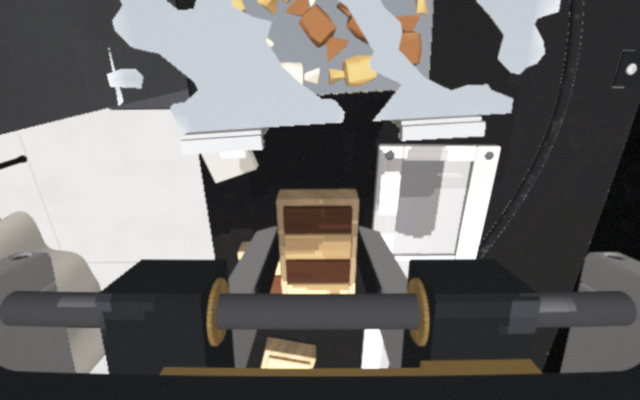

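```bash
python3 - <<'E'
import cv2
im=cv2.imread('pics/w7.png')[130:280,360:520]; cv2.imwrite('pics/w7z.png',cv2.resize(im,(640,600),interpolation=cv2.INTER_CUBIC))
E
```

```text
(no output)
```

View pics/w7z.png

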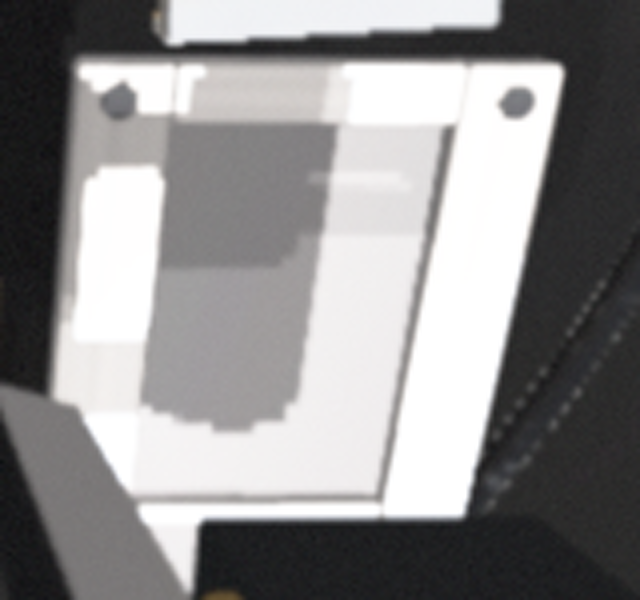

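```bash
python3 - <<'E'
from h import *
z=lambda p:[(360+a/4,130+b/4) for a,b in p]
print(np.round(ground('w7.png',z([(76,61),(563,63),(170,123),(456,124),(131,502),(385,503)]),.008),4))
E
```

```text
[[ 0.4708 -0.106   0.008 ]
 [ 0.5503 -0.1069  0.008 ]
 [ 0.4869 -0.1165  0.008 ]
 [ 0.5345 -0.1171  0.008 ]
 [ 0.4864 -0.1895  0.008 ]
 [ 0.5343 -0.1905  0.008 ]]
```

```bash
python3 - <<'E'
from h import *
import cv2
im=cv2.imread('pics/w7.png')[180:300,258:378]; cv2.imwrite('pics/w7b.png',cv2.resize(im,(600,600),interpolation=cv2.INTER_CUBIC))
E
```

```text
(no output)
```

View pics/w7b.png

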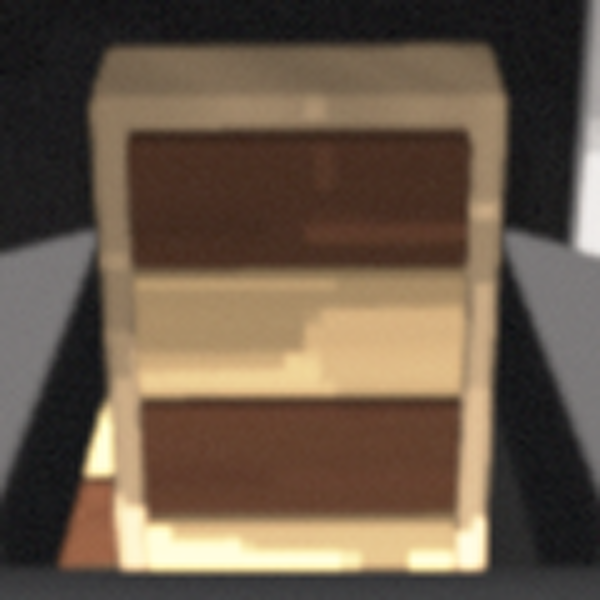

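```bash
python3 - <<'E'
from h import *
z=lambda p:[(258+a/5,180+b/5) for a,b in p]
T=np.array([.4314,-.1525,.052])
a=ground('w7.png',z([(110,46),(490,46),(93,96),(503,95)]),[.0433,.0433,.0593,.0593]);print(a-T)
E
```

```text
[[-0.02150405  0.03064752 -0.0087    ]
 [ 0.02127181  0.0301505  -0.0087    ]
 [-0.02160045  0.0313535   0.0073    ]
 [ 0.02081398  0.03096784  0.0073    ]]
```

>>> servo_tool:
  targets: "0 0.08 -0.006 0.01 0 -0.001 -0.001;0 0.16 -0.012 0.02 0 -0.001 -0.001;0 0.24 -0.018 0.03 0 -0.001 -0.001;0 0.29 -0.025 0.045 0 -0.001 -0.001;0 0.316 -0.026 0.046 0 -0.001 -0.001;0 0.316 -0.026 0.046 0 -0.001 -0.001;0 0.316 -0.026 0.046 0 -0.001 -0.001;0 0.316 -0.026 0.046 0 -0.001 -0.001;0 0.316 -0.026 0.046 0 -0.001 -0.001;0 0.316 -0.026 0.046 0 -0.001 -0.001"

```text
time: 8.23
tool_pos: [0.5086, -0.1485, 0.0379]
ee_rot: [2.966, 0.002, -0.009]
wrist_force: [-0.5, -0.3, -0.9]
width: 0.0435
```

```bash
python3 - <<'E'
from h import *
st()
snap('wrist','w8.png')
go(.5107,-.1493,.0135,-.0105,-.176)
E
```

```text
time 8.2333
joint_positions [-0.2793  0.1162  1.6919 -0.1762  1.2925 -0.2252]
tool_pos [ 0.5086 -0.1485  0.0379]
ee_rot [ 2.9664e+00  2.1000e-03 -9.2000e-03]
wrist_force [-0.5187 -0.2573 -0.9217]
width 0.0435
from [ 0.5086 -0.1484  0.0379] [ 2.9664e+00  2.1000e-03 -9.1000e-03] 
ROW 0.008 -0.014 0.097 -0.000 0.001 0.001 rows 0.6 0.0
```

View pics/w8.png

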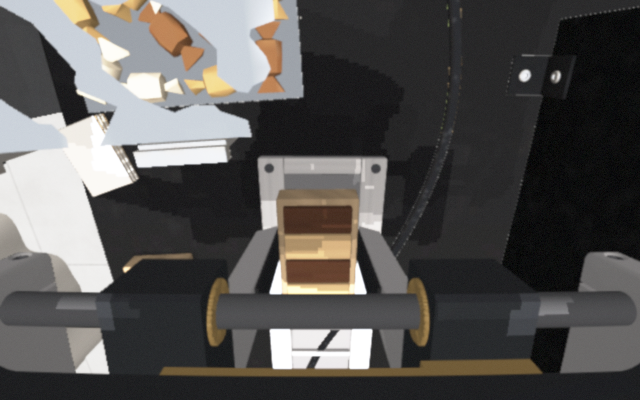

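>>> servo_tool:
  targets: "0 0.006 -0.006 0.03 0 0.001 0;0 0.006 -0.008 0.05 0 0.001 0;0 0.006 -0.008 0.05 0 0.001 0;0 0.006 -0.008 0.05 0 0.001 0;0 0.006 -0.008 0.05 0 0.001 0;0 0.006 -0.008 0.05 0 0.001 0;0 0.006 -0.008 0.05 0 0.001 0;0 0.006 -0.008 0.05 0 0.001 0"

```text
time: 8.95
tool_pos: [0.5107, -0.1486, 0.0252]
ee_rot: [2.966, -0.001, -0.008]
wrist_force: [-0.1, 0.2, -1.4]
width: 0.0439
```

```bash
python3 - <<'E'
from h import *
st()
snap('wrist','w9.png')
go(.5107,-.1493,.0135,-.0105,-.176)
im=cv2.imread('pics/w9.png')[140:300,240:400]; cv2.imwrite('pics/w9z.png',cv2.resize(im,(600,600),interpolation=cv2.INTER_CUBIC))
E
```

```text
time 8.95
joint_positions [-0.279   0.1313  1.7027 -0.1768  1.2637 -0.2208]
tool_pos [ 0.5107 -0.1486  0.0252]
ee_rot [ 2.9664e+00 -1.2000e-03 -8.2000e-03]
wrist_force [-0.1077  0.2311 -1.4218]
width 0.0439
from [ 0.5107 -0.1486  0.0252] [ 2.9664e+00 -1.1000e-03 -8.3000e-03] 
ROW -0.000 -0.005 0.046 -0.000 -0.000 0.001 rows 0.3 0.0
```

View pics/w9z.png

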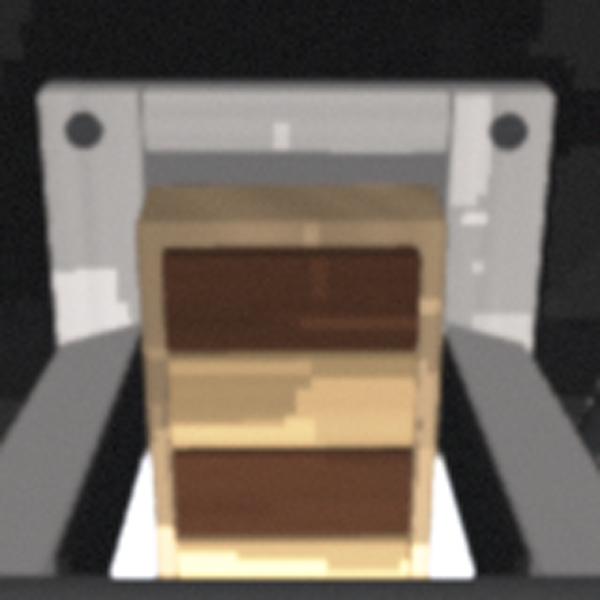

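>>> servo_tool:
  targets: "0 0 -0.002 0.015 0 0 0;0 0 -0.004 0.03 0 0 0;0 0 -0.005 0.044 0 0 0;0 0 -0.005 0.046 0 0 0;0 0 -0.005 0.046 0 0 0;0 0 -0.005 0.046 0 0 0;0 0 -0.005 0.046 0 0 0"

```text
time: 9.58
tool_pos: [0.5104, -0.1493, 0.0133]
ee_rot: [2.967, -0.0, -0.008]
wrist_force: [0.5, 0.5, -1.4]
width: 0.0439
```

```bash
python3 - <<'E'
from h import *
st()
snap('wrist','w10.png')
im=cv2.imread('pics/w10.png')[140:300,240:400]; cv2.imwrite('pics/w10z.png',cv2.resize(im,(600,600),interpolation=cv2.INTER_CUBIC))
E
```

```text
time 9.5833
joint_positions [-0.2805  0.1443  1.7142 -0.1781  1.2402 -0.2178]
tool_pos [ 0.5104 -0.1493  0.0133]
ee_rot [ 2.9666e+00 -4.0000e-04 -8.4000e-03]
wrist_force [ 0.5002  0.4609 -1.4071]
width 0.0439
```

View pics/w10z.png

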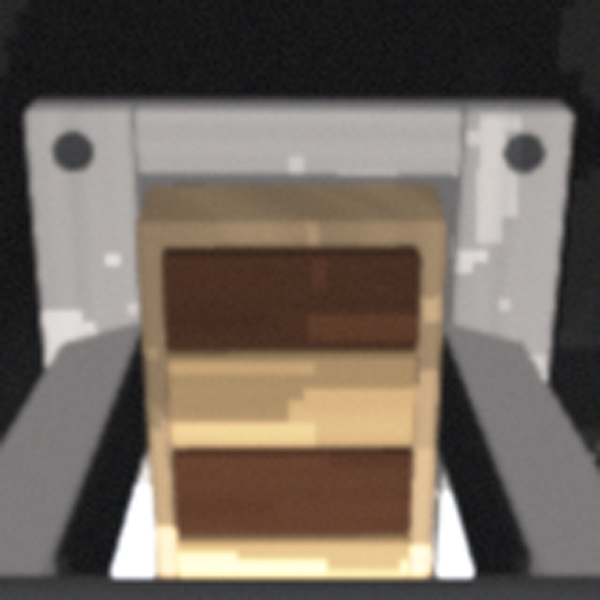

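>>> servo_tool:
  targets: "0 0 0 0.003 0 0 0;0 0 0 0.004 0 0 0;0.6 0 0 0.004 0 0 0;0.6 0 0 0.004 0 0 0;0.6 0 0 0.004 0 0 0;0.6 0 0.004 -0.04 0 0 0;0.6 0 0.018 -0.1 0 0 0;0.6 0 0.024 -0.14 0 0 0;0.6 0 0.024 -0.14 0 0 0;0.6 0 0.024 -0.14 0 0 0"

```text
time: 10.47
tool_pos: [0.5114, -0.1493, 0.0503]
ee_rot: [2.966, -0.003, -0.008]
wrist_force: [-0.7, 0.7, -0.1]
width: 0.0566
```

```bash
python3 - <<'E'
from h import *
st()
snap('wrist','w11.png')
im=cv2.imread('pics/w11.png')[120:320,200:440]; cv2.imwrite('pics/w11z.png',cv2.resize(im,(720,600),interpolation=cv2.INTER_CUBIC))
go(.43,-.2138,.06,.0556,0)
E
```

```text
time 10.4667
joint_positions [-0.2801  0.1065  1.6762 -0.1742  1.3118 -0.2308]
tool_pos [ 0.5114 -0.1493  0.0503]
ee_rot [ 2.9658 -0.0034 -0.0083]
wrist_force [-0.6823  0.6769 -0.1161]
width 0.0566
from [ 0.5106 -0.1491  0.0492] [ 2.9665e+00 -1.4000e-03 -8.3000e-03] 
ROW -0.320 0.265 0.003 0.056 0.001 -0.020 rows 2.5 1.5
```

View pics/w11z.png

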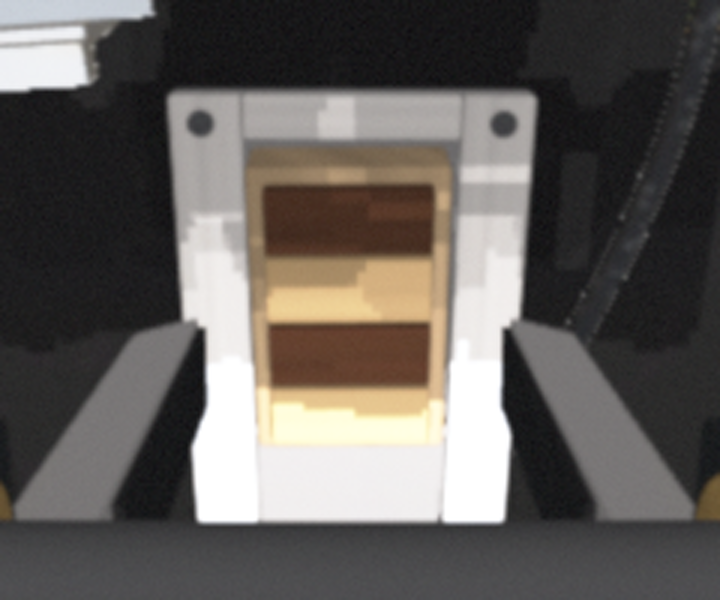

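```bash
python3 - <<'E'
from h import *
go(.3957,-.2138,.10,.0556,0)
E
```

```text
from [ 0.5106 -0.1491  0.0492] [ 2.9665e+00 -1.4000e-03 -8.3000e-03] 
ROW -0.457 0.294 -0.155 0.056 0.001 -0.020 rows 3.4 1.5
```

>>> servo_tool:
  targets: "0.75 -0.1 0.06 -0.02 0.014 0 -0.005;0.75 -0.2 0.12 -0.06 0.028 0 -0.01;0.75 -0.3 0.18 -0.1 0.04 0 -0.015;0.75 -0.4 0.26 -0.13 0.056 0.001 -0.02;0.75 -0.457 0.294 -0.155 0.056 0.001 -0.02;0.75 -0.457 0.294 -0.155 0.056 0.001 -0.02;0.75 -0.457 0.294 -0.155 0.056 0.001 -0.02;0.75 -0.457 0.294 -0.155 0.056 0.001 -0.02;0.75 -0.457 0.294 -0.155 0.056 0.001 -0.02;0.75 -0.457 0.294 -0.155 0.056 0.001 -0.02"

```text
time: 11.35
tool_pos: [0.396, -0.2127, 0.0988]
ee_rot: [-3.139, 0.003, 0.057]
wrist_force: [-0.4, 0.0, 0.3]
width: 0.0705
```

```bash
python3 - <<'E'
from h import *
st()
snap('wrist','w12.png')
b=fitbox('w12.png',.3957,-.2138,.056)
go(b[0],b[1],.009,b[2],0)
E
```

```text
time 11.35
joint_positions [-6.1910e-01 -8.9100e-02  1.7604e+00 -1.0000e-04  1.4739e+00 -6.7560e-01]
tool_pos [ 0.396  -0.2127  0.0988]
ee_rot [-3.1394e+00  2.9000e-03  5.6500e-02]
wrist_force [-0.424   0.0426  0.3455]
width 0.0705
w12.png fit [ 0.3959 -0.2145  0.0553] iou 0.8407
from [ 0.396  -0.2128  0.099 ] [-3.1395e+00  2.7000e-03  5.6400e-02] 
ROW 0.000 0.007 0.360 -0.001 0.001 0.000 rows 2.2 0.0
```

View pics/w12.png

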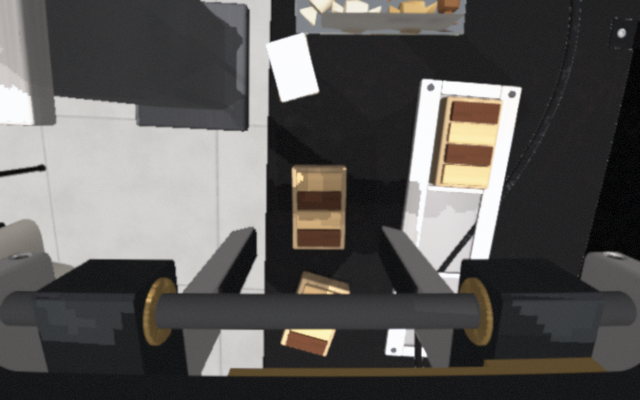

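View pics/fit_w12.png

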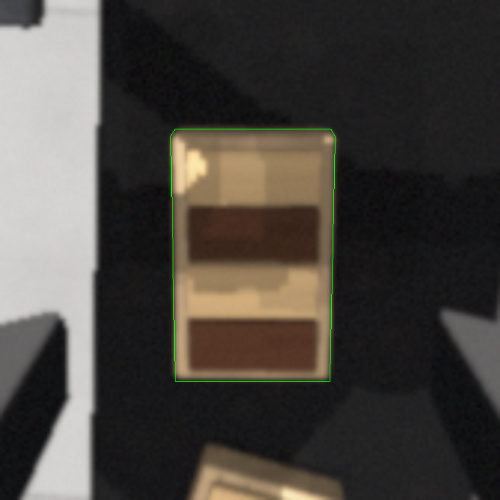

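>>> servo_tool:
  targets: "0.75 0 0.007 0.1 -0.001 0 0;0.75 0 0.007 0.2 -0.001 0 0;0.75 0 0.007 0.29 -0.001 0 0;0.75 0 0.007 0.34 -0.001 0 0;0.75 0 0.007 0.36 -0.001 0 0;0.75 0 0.007 0.36 -0.001 0 0;0.75 0 0.007 0.36 -0.001 0 0;0 0 0.007 0.36 -0.001 0 0;0 0 0.007 0.36 -0.001 0 0;0 0 0.007 0.36 -0.001 0 0;0 0 0.007 0.36 -0.001 0 0;0 0 0.007 0.36 -0.001 0 0"

```text
time: 12.4
tool_pos: [0.3961, -0.2158, 0.0105]
ee_rot: [3.139, 0.0, 0.054]
wrist_force: [0.1, 1.0, 1.0]
width: 0.0438
```

```bash
python3 - <<'E'
from h import *
st()
go(.43,-.232,.055,-.0105,0)
E
```

```text
time 12.4
joint_positions [-0.6226 -0.0056  1.8688 -0.0026  1.2768 -0.6763]
tool_pos [ 0.3961 -0.2158  0.0105]
ee_rot [3.1386e+00 3.0000e-04 5.4400e-02]
wrist_force [0.0937 1.0217 1.0439]
width 0.0438
from [ 0.3961 -0.2158  0.0105] [3.1386e+00 3.0000e-04 5.4400e-02] 
ROW 0.132 0.073 -0.178 0.001 0.000 0.021 rows 1.4 0.5
```

>>> servo_tool:
  targets: "0 0 0 -0.05 0 0 0;0 0 0 -0.14 0 0 0;0 0.04 0.02 -0.178 0 0 0.01;0 0.09 0.04 -0.178 0 0 0.021;0 0.132 0.073 -0.178 0.001 0 0.021;0 0.132 0.073 -0.178 0.001 0 0.021;0 0.132 0.073 -0.178 0.001 0 0.021;0 0.132 0.073 -0.178 0.001 0 0.021;0 0.132 0.073 -0.178 0.001 0 0.021"

```text
time: 13.15
tool_pos: [0.4287, -0.2312, 0.0537]
ee_rot: [-3.14, 0.003, -0.011]
wrist_force: [-0.1, 0.5, -1.4]
width: 0.0432
```

```bash
python3 - <<'E'
from h import *
st()
snap('wrist','w13.png')
go(.5096,-.2335,.04,-.0105,0)
im=cv2.imread('pics/w13.png')[130:290,250:490]; cv2.imwrite('pics/w13z.png',cv2.resize(im,(800,533),interpolation=cv2.INTER_CUBIC))
E
```

```text
time 13.15
joint_positions [-6.1090e-01  3.2900e-02  1.7358e+00 -2.0000e-04  1.3763e+00 -5.9940e-01]
tool_pos [ 0.4287 -0.2312  0.0537]
ee_rot [-3.1398e+00  3.0000e-03 -1.1500e-02]
wrist_force [-0.095   0.5039 -1.3884]
width 0.0432
from [ 0.4288 -0.2313  0.0538] [-3.1401e+00  2.6000e-03 -1.1500e-02] 
ROW 0.323 0.005 0.054 -0.000 0.001 -0.000 rows 2.0 0.0
```

View pics/w13z.png

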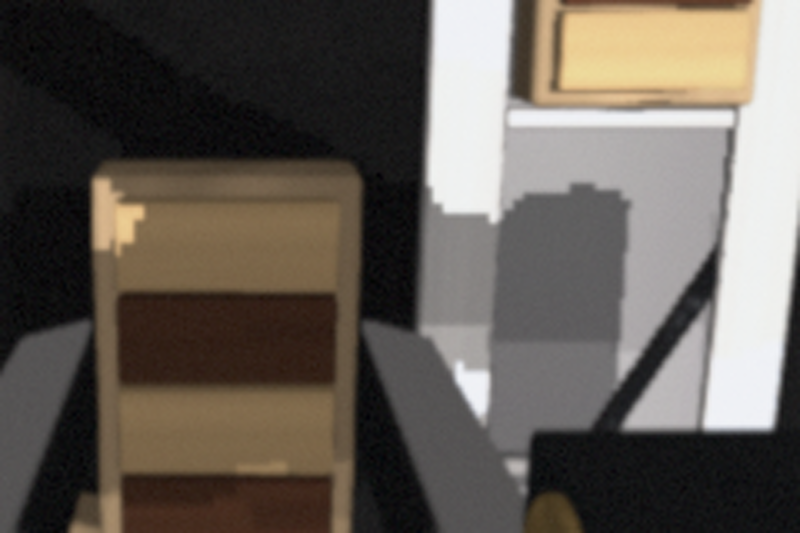

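```bash
python3 - <<'E'
from h import *
z=lambda p:[(250+a/3.3333,130+b/3.3333) for a,b in p]
T=np.array([.4288,-.2312,.0538])
print(ground('w13.png',z([(505,126),(733,126),(494,300),(716,300),(508,109),(736,109)]),.008))
print(ground('w13.png',z([(112,160),(347,161),(95,178),(360,178)]),[.0433,.0433,.0593,.0593])-T)
E
```

```text
[[ 0.48589803 -0.19424242  0.008     ]
 [ 0.5332012  -0.1946435   0.008     ]
 [ 0.48528638 -0.23148386  0.008     ]
 [ 0.53305358 -0.23203969  0.008     ]
 [ 0.48635624 -0.19074913  0.008     ]
 [ 0.53350343 -0.19113358  0.008     ]]
[[-0.02004887  0.03639591 -0.0105    ]
 [ 0.02091302  0.03577845 -0.0105    ]
 [-0.02111423  0.03607788  0.0055    ]
 [ 0.02132379  0.03562295  0.0055    ]]
```

>>> servo_tool:
  targets: "0 0.08 0.002 0.02 0 0.001 0;0 0.16 0.003 0.04 0 0.001 0;0 0.24 0.003 0.054 0 0.001 0;0 0.3 0.003 0.08 0 0.001 0;0 0.322 0.003 0.1 0 0.001 0;0 0.322 0.003 0.1 0 0.001 0;0 0.322 0.003 0.1 0 0.001 0;0 0.322 0.003 0.1 0 0.001 0;0 0.322 0.003 0.1 0 0.001 0;0 0.322 0.003 0.1 0 0.001 0"

```text
time: 14.03
tool_pos: [0.5097, -0.2337, 0.0297]
ee_rot: [-3.141, -0.002, -0.012]
wrist_force: [-0.2, -0.4, -2.1]
width: 0.0434
```

```bash
python3 - <<'E'
from h import *
st()
snap('wrist','w14.png')
go(.5094,-.2328,.0145,-.0105,0)
im=cv2.imread('pics/w14.png')[140:300,240:400]; cv2.imwrite('pics/w14z.png',cv2.resize(im,(600,600),interpolation=cv2.INTER_CUBIC))
E
```

```text
time 14.0333
joint_positions [-5.3190e-01  2.0930e-01  1.5904e+00  1.4000e-03  1.3404e+00 -5.2020e-01]
tool_pos [ 0.5097 -0.2337  0.0297]
ee_rot [-3.1412e+00 -2.1000e-03 -1.2000e-02]
wrist_force [-0.1763 -0.3588 -2.1255]
width 0.0434
from [ 0.5097 -0.2337  0.0297] [-3.1412e+00 -2.1000e-03 -1.1900e-02] 
ROW -0.002 -0.003 0.061 -0.000 -0.001 -0.000 rows 0.4 0.0
```

View pics/w14z.png

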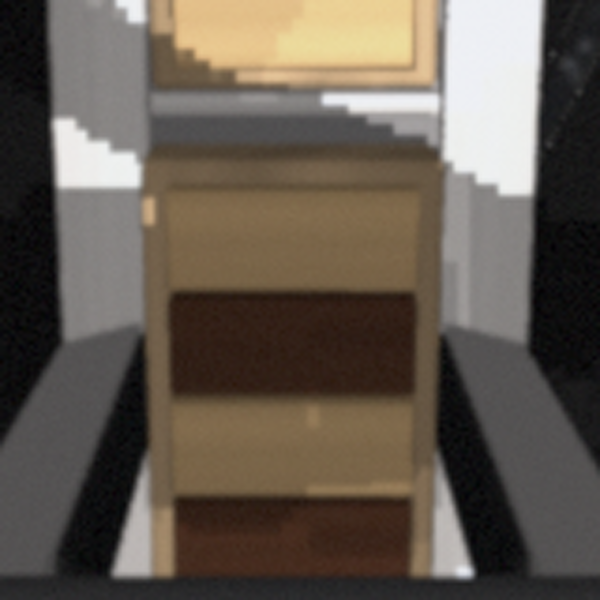

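>>> servo_tool:
  targets: "0 -0.001 -0.002 0.02 0 0 0;0 -0.001 -0.002 0.04 0 0 0;0 -0.001 -0.002 0.056 0 0 0;0 -0.001 -0.002 0.06 0 0 0;0 -0.001 -0.002 0.06 0 0 0;0 -0.001 -0.002 0.06 0 0 0;0 -0.001 -0.002 0.06 0 0 0"

```text
time: 14.67
tool_pos: [0.5097, -0.2329, 0.0141]
ee_rot: [-3.141, -0.001, -0.012]
wrist_force: [-2.0, 1.0, 0.5]
width: 0.0437
```

```bash
python3 - <<'E'
from h import *
st()
snap('wrist','w15.png')
im=cv2.imread('pics/w15.png')[140:300,240:400]; cv2.imwrite('pics/w15z.png',cv2.resize(im,(600,600),interpolation=cv2.INTER_CUBIC))
E
```

```text
time 14.6667
joint_positions [-5.3070e-01  2.2480e-01  1.6055e+00  1.5000e-03  1.3107e+00 -5.1950e-01]
tool_pos [ 0.5097 -0.2329  0.0141]
ee_rot [-3.1406e+00 -1.3000e-03 -1.1500e-02]
wrist_force [-2.0442  0.9746  0.5046]
width 0.0437
```

View pics/w15z.png

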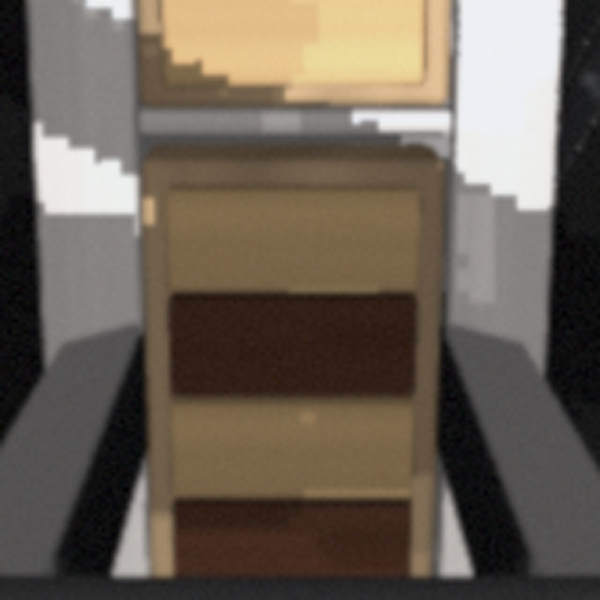

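Board B is down and well centred in the middle pocket (contact felt). Release and rise.

>>> servo_tool:
  targets: "0 0 0 0.001 0 0 0;0.6 0 0 0.001 0 0 0;0.6 0 0 0.001 0 0 0;0.6 0 0 0.001 0 0 0;0.6 0 0 -0.05 0 0 0;0.6 0 0 -0.1 0 0 0;0.6 0 0 -0.15 0 0 0;0.6 0 0 -0.15 0 0 0;0.6 0 0 -0.15 0 0 0"

```text
time: 15.47
tool_pos: [0.5109, -0.2336, 0.0533]
ee_rot: [3.141, -0.005, -0.011]
wrist_force: [-0.5, 0.5, 0.2]
width: 0.0563
```

```bash
python3 - <<'E'
from h import *
st()
snap('wrist','w16.png')
im=cv2.imread('pics/w16.png')[100:300,200:440]; cv2.imwrite('pics/w16z.png',cv2.resize(im,(720,600),interpolation=cv2.INTER_CUBIC))
go(.40,-.322,.10,-.25,0)
E
```

```text
time 15.4667
joint_positions [-5.3070e-01  1.8820e-01  1.5650e+00  1.5000e-03  1.3839e+00 -5.1960e-01]
tool_pos [ 0.5109 -0.2336  0.0533]
ee_rot [ 3.1406 -0.0046 -0.0115]
wrist_force [-0.4702  0.4967  0.1594]
width 0.0563
from [ 0.5101 -0.2332  0.0522] [-3.1414e+00 -2.7000e-03 -1.1400e-02] 
ROW -0.436 0.360 -0.192 -0.000 -0.001 0.076 rows 3.6 1.9
```

View pics/w16z.png

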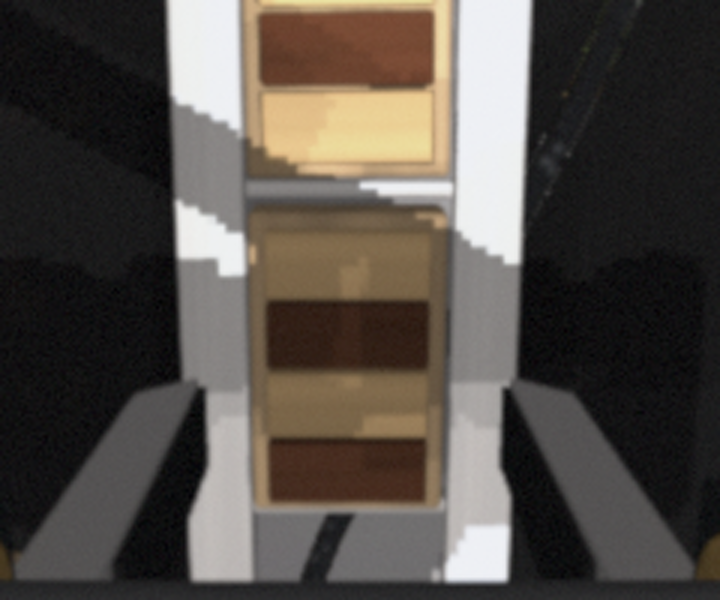

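>>> servo_tool:
  targets: "0.75 -0.1 0.06 -0.06 0 0 0.02;0.75 -0.2 0.14 -0.12 0 0 0.04;0.75 -0.3 0.22 -0.18 0 0 0.06;0.75 -0.4 0.3 -0.24 0 0 0.076;0.75 -0.436 0.35 -0.27 0 -0.001 0.076;0.75 -0.436 0.35 -0.27 0 -0.001 0.076;0.75 -0.436 0.35 -0.27 0 -0.001 0.076;0.75 -0.436 0.35 -0.27 0 -0.001 0.076;0.75 -0.436 0.35 -0.27 0 -0.001 0.076;0.75 -0.436 0.35 -0.27 0 -0.001 0.076"

```text
time: 16.35
tool_pos: [0.4, -0.3181, 0.1178]
ee_rot: [-3.139, 0.004, -0.249]
wrist_force: [-0.1, -0.9, 0.6]
width: 0.0708
```

```bash
python3 - <<'E'
from h import *
st()
snap('wrist','w17.png')
b=fitbox('w17.png',.398,-.316,-.25)
go(b[0],b[1],.009,b[2],0)
E
```

```text
time 16.35
joint_positions [-0.7828  0.0381  1.5976  0.      1.51   -0.5342]
tool_pos [ 0.4    -0.3181  0.1178]
ee_rot [-3.1395  0.0035 -0.2486]
wrist_force [-0.1272 -0.9084  0.6206]
width 0.0708
w17.png fit [ 0.3979 -0.3159 -0.2493] iou 0.9672
from [ 0.4    -0.3182  0.1179] [-3.1397  0.0033 -0.2486] 
ROW -0.009 -0.006 0.436 -0.001 0.001 0.000 rows 2.6 0.0
```

View pics/w17.png

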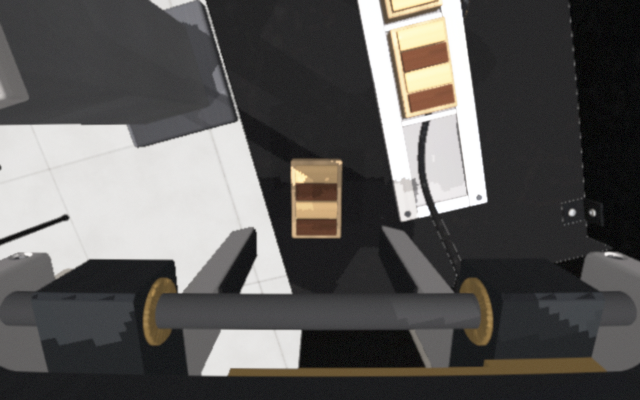

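View pics/fit_w17.png

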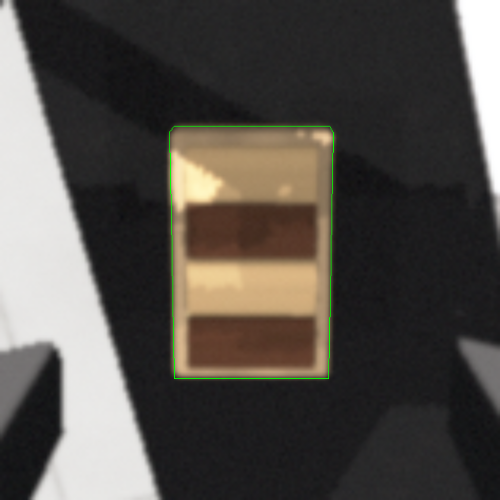

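>>> servo_tool:
  targets: "0.75 -0.009 -0.007 0.12 -0.001 0 0;0.75 -0.009 -0.007 0.25 -0.001 0 0;0.75 -0.009 -0.007 0.35 -0.001 0 0;0.75 -0.009 -0.007 0.42 -0.001 0 0;0.75 -0.009 -0.007 0.438 -0.001 0 0;0.75 -0.009 -0.007 0.438 -0.001 0 0;0.75 -0.009 -0.007 0.438 -0.001 0 0;0 -0.009 -0.007 0.438 -0.001 0 0;0 -0.009 -0.007 0.438 -0.001 0 0;0 -0.009 -0.007 0.438 -0.001 0 0;0 -0.009 -0.007 0.438 -0.001 0 0;0 -0.009 -0.007 0.438 -0.001 0 0"

```text
time: 17.4
tool_pos: [0.3982, -0.3173, 0.0102]
ee_rot: [3.139, 0.0, -0.25]
wrist_force: [0.4, -0.4, 1.9]
width: 0.0438
```

```bash
python3 - <<'E'
from h import *
st()
go(.43,-.311,.055,-.0105,0)
E
```

```text
time 17.4
joint_positions [-0.7822  0.1217  1.7347 -0.003   1.284  -0.5311]
tool_pos [ 0.3982 -0.3173  0.0102]
ee_rot [ 3.1385e+00  4.0000e-04 -2.5030e-01]
wrist_force [ 0.4249 -0.3964  1.9422]
width 0.0438
from [ 0.3982 -0.3173  0.0102] [ 3.1385e+00  4.0000e-04 -2.5030e-01] 
ROW 0.117 -0.055 -0.179 0.001 0.000 -0.076 rows 1.3 1.9
```

>>> servo_tool:
  targets: "0 0 0 -0.05 0 0 0;0 0 0 -0.14 0 0 0;0 0.04 -0.02 -0.179 0 0 -0.03;0 0.09 -0.04 -0.179 0 0 -0.06;0 0.117 -0.055 -0.179 0.001 0 -0.076;0 0.117 -0.055 -0.179 0.001 0 -0.076;0 0.117 -0.055 -0.179 0.001 0 -0.076;0 0.117 -0.055 -0.179 0.001 0 -0.076;0 0.117 -0.055 -0.179 0.001 0 -0.076;0 0.117 -0.055 -0.179 0.001 0 -0.076"

```text
time: 18.23
tool_pos: [0.429, -0.3107, 0.0538]
ee_rot: [-3.14, 0.003, -0.013]
wrist_force: [1.7, 0.1, -2.3]
width: 0.0434
```

```bash
python3 - <<'E'
from h import *
st()
snap('wrist','w18.png')
go(.5086,-.311,.03,-.0105,0)
im=cv2.imread('pics/w18.png')[130:290,250:490]; cv2.imwrite('pics/w18z.png',cv2.resize(im,(800,533),interpolation=cv2.INTER_CUBIC))
E
```

```text
time 18.2333
joint_positions [-7.3350e-01  1.2530e-01  1.6363e+00 -4.0000e-04  1.3830e+00 -7.2090e-01]
tool_pos [ 0.429  -0.3107  0.0538]
ee_rot [-3.1399e+00  2.6000e-03 -1.2500e-02]
wrist_force [ 1.7402  0.1095 -2.2859]
width 0.0434
from [ 0.4291 -0.3107  0.0539] [-3.1401e+00  2.4000e-03 -1.2400e-02] 
ROW 0.318 -0.003 0.095 -0.000 0.001 -0.001 rows 2.0 0.0
```

View pics/w18z.png

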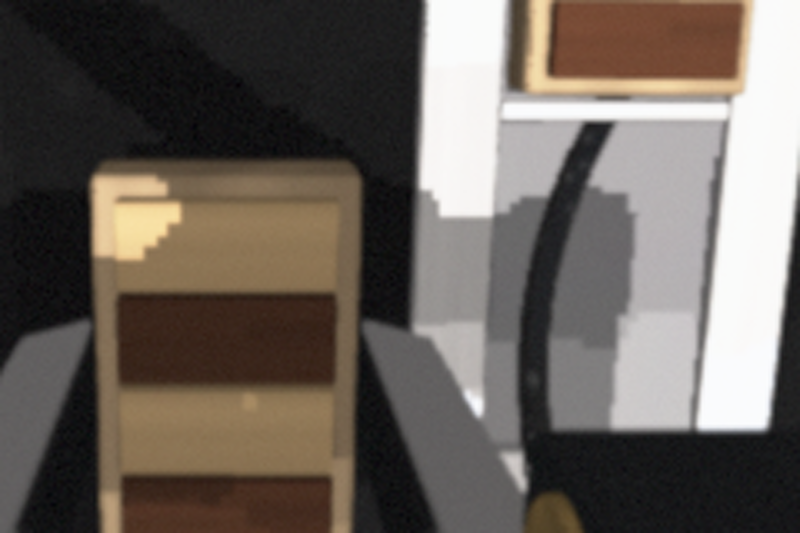

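```bash
python3 - <<'E'
from h import *
z=lambda p:[(250+a/3.3333,130+b/3.3333) for a,b in p]
T=np.array([.429,-.3107,.0538])
print(ground('w18.png',z([(498,120),(727,118),(487,300),(709,300),(503,102),(731,100)]),.008))
print(ground('w18.png',z([(112,160),(347,161),(95,178),(360,178)]),[.0437,.0437,.0597,.0597])-T)
E
```

```text
[[ 0.48476842 -0.27254697  0.008     ]
 [ 0.5321927  -0.27258419  0.008     ]
 [ 0.48411784 -0.31103783  0.008     ]
 [ 0.53189347 -0.31164781  0.008     ]
 [ 0.48563697 -0.26886091  0.008     ]
 [ 0.53269303 -0.26888086  0.008     ]]
[[-0.01988001  0.03648867 -0.0101    ]
 [ 0.02100876  0.03582715 -0.0101    ]
 [-0.02094633  0.03617907  0.0059    ]
 [ 0.02140912  0.03567799  0.0059    ]]
```

>>> servo_tool:
  targets: "0 0.08 -0.003 0.02 0 0.001 -0.001;0 0.16 -0.003 0.04 0 0.001 -0.001;0 0.24 -0.003 0.054 0 0.001 -0.001;0 0.3 -0.003 0.08 0 0.001 -0.001;0 0.316 -0.003 0.1 0 0.001 -0.001;0 0.316 -0.003 0.1 0 0.001 -0.001;0 0.316 -0.003 0.1 0 0.001 -0.001;0 0.316 -0.003 0.1 0 0.001 -0.001;0 0.316 -0.003 0.1 0 0.001 -0.001;0 0.316 -0.003 0.1 0 0.001 -0.001"

```text
time: 19.12
tool_pos: [0.5081, -0.3112, 0.0295]
ee_rot: [-3.141, -0.002, -0.009]
wrist_force: [0.7, 1.1, -1.6]
width: 0.043
```

```bash
python3 - <<'E'
from h import *
st()
snap('wrist','w19.png')
go(.5083,-.3107,.0142,-.0105,0)
im=cv2.imread('pics/w19.png')[140:300,240:400]; cv2.imwrite('pics/w19z.png',cv2.resize(im,(600,600),interpolation=cv2.INTER_CUBIC))
E
```

```text
time 19.1167
joint_positions [-0.6456  0.2829  1.4999  0.0017  1.3579 -0.6369]
tool_pos [ 0.5081 -0.3112  0.0295]
ee_rot [-3.1408e+00 -1.7000e-03 -9.1000e-03]
wrist_force [ 0.658   1.1024 -1.5715]
width 0.043
from [ 0.5082 -0.3111  0.0295] [-3.1408e+00 -1.8000e-03 -9.0000e-03] 
ROW 0.000 -0.002 0.061 -0.000 -0.001 0.000 rows 0.4 0.0
```

View pics/w19z.png

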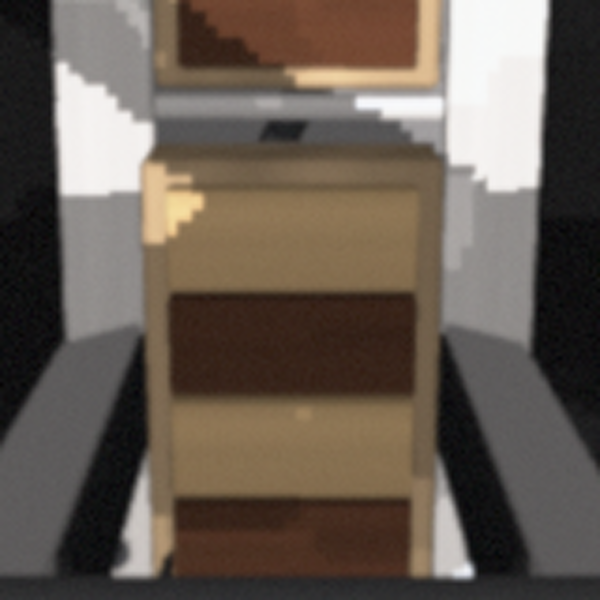

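>>> servo_tool:
  targets: "0 0.003 -0.001 0.02 0 0 0;0 0.003 -0.001 0.04 0 0 0;0 0.003 -0.001 0.056 0 0 0;0 0.003 -0.001 0.061 0 0 0;0 0.003 -0.001 0.061 0 0 0;0 0.003 -0.001 0.061 0 0 0;0 0.003 -0.001 0.061 0 0 0"

```text
time: 19.75
tool_pos: [0.5092, -0.3105, 0.0139]
ee_rot: [-3.14, -0.001, -0.008]
wrist_force: [-1.8, 1.1, 2.2]
width: 0.0434
```

```bash
python3 - <<'E'
from h import *
st()
snap('wrist','w20.png')
im=cv2.imread('pics/w20.png')[140:300,240:400]; cv2.imwrite('pics/w20z.png',cv2.resize(im,(600,600),interpolation=cv2.INTER_CUBIC))
E
```

```text
time 19.75
joint_positions [-0.6435  0.2993  1.5125  0.0017  1.3299 -0.6357]
tool_pos [ 0.5092 -0.3105  0.0139]
ee_rot [-3.1401e+00 -9.0000e-04 -8.2000e-03]
wrist_force [-1.7706  1.0835  2.1672]
width 0.0434
```

View pics/w20z.png

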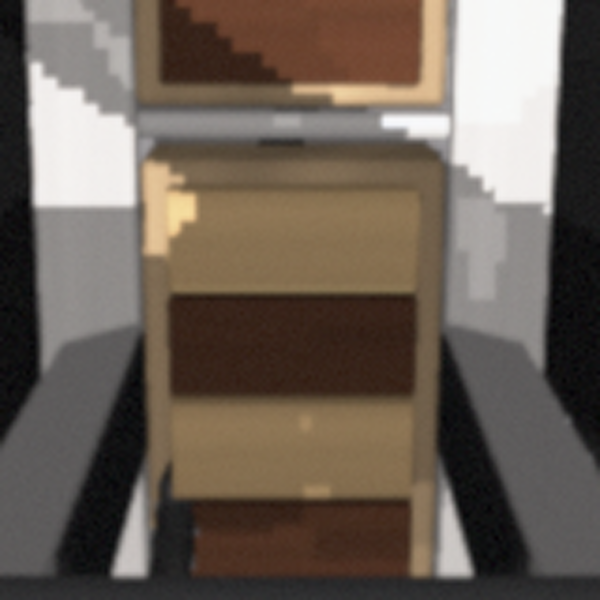

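>>> servo_tool:
  targets: "0.6 0 0 0.001 0 0 0;0.6 0 0 0.001 0 0 0;0.6 0 0 0.001 0 0 0;0.6 0 0 -0.05 0 0 0;0.6 0 0 -0.1 0 0 0;0.6 0 0 -0.15 0 0 0;0.6 -0.1 0 -0.15 0 0 0;0.6 -0.2 0 -0.2 0 0 0;0.6 -0.3 0 -0.4 0 0 0;0.6 -0.3 0 -0.5 0 0 0;0.6 -0.3 0 -0.5 0 0 0;0.6 -0.3 0 -0.5 0 0 0"

```text
time: 20.8
tool_pos: [0.4359, -0.312, 0.1442]
ee_rot: [3.136, -0.009, -0.009]
wrist_force: [1.1, 0.9, 0.8]
width: 0.0566
```

```bash
python3 - <<'E'
from h import *
st()
snap('wrist','w21.png');snap('top','t21.png');snap('side','s21.png')
im=cv2.imread('pics/s21.png')[150:310,200:430]; cv2.imwrite('pics/s21z.png',cv2.resize(im,(800,556),interpolation=cv2.INTER_CUBIC))
E
```

```text
time 20.8
joint_positions [-0.7283  0.0681  1.5128  0.0018  1.5502 -0.7193]
tool_pos [ 0.4359 -0.312   0.1442]
ee_rot [ 3.136  -0.0091 -0.009 ]
wrist_force [1.1148 0.871  0.8039]
width 0.0566
```

View pics/w21.png

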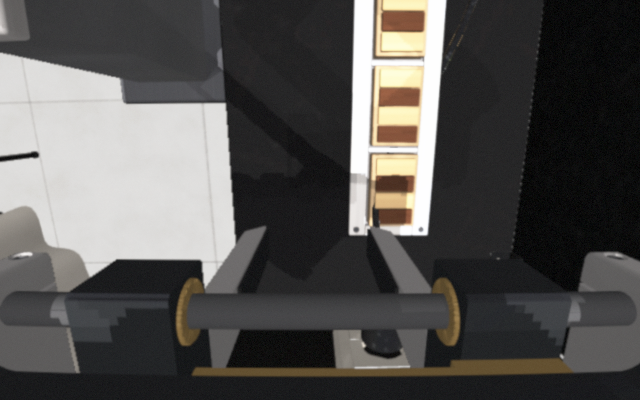

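View pics/s21z.png

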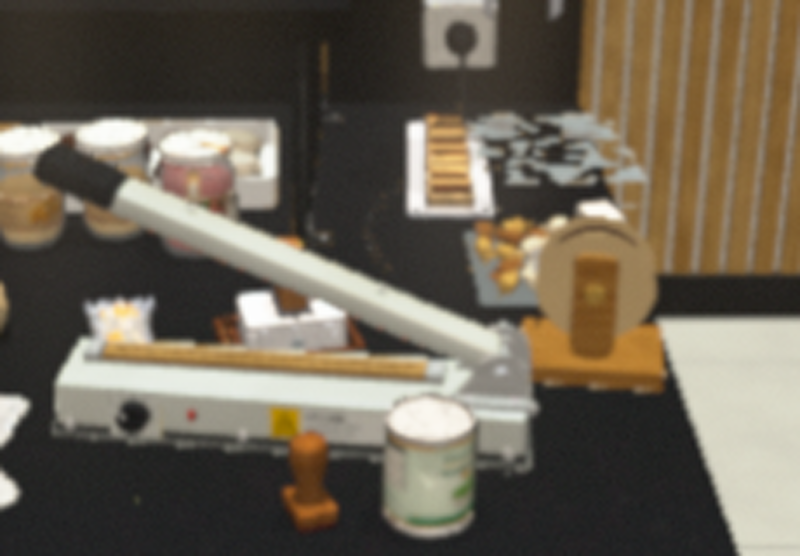

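```bash
python3 - <<'E'
from h import *
for z in (.3,.5,.7): print(z,np.round(ground('top0.png',[(265,130),(290,200),(340,245),(320,230)],z),3).tolist())
# side-lowest foliage at px
for y in (.15,.0,-.15,-.3):
    s=np.load('pics/side0.png.npz');u=und([(385,60),(300,100),(240,85),(330,80)],s['K'],float(s['k1']));W=s['W']
    d=np.c_[u,np.ones(4)]@W[:3,:3].T;o=W[:3,3];t=(y-o[1])/d[:,1];print(y,np.round(o+d*t[:,None],3).tolist())
print(ground('top0.png',[(289,172)],.05))
go(.45,-.05,.25,0)
E
```

```text
0.3 [[0.658, 0.227, 0.3], [0.479, 0.079, 0.3], [0.404, -0.1, 0.3], [0.425, -0.032, 0.3]]
0.5 [[0.582, 0.173, 0.5], [0.43, 0.047, 0.5], [0.367, -0.104, 0.5], [0.385, -0.047, 0.5]]
0.7 [[0.506, 0.118, 0.7], [0.382, 0.015, 0.7], [0.33, -0.109, 0.7], [0.345, -0.062, 0.7]]
0.15 [[0.402, 0.15, 0.495], [0.598, 0.15, 0.403], [0.738, 0.15, 0.438], [0.528, 0.15, 0.449]]
0.0 [[0.378, 0.0, 0.485], [0.602, 0.0, 0.38], [0.763, 0.0, 0.42], [0.521, 0.0, 0.433]]
-0.15 [[0.353, -0.15, 0.475], [0.606, -0.15, 0.357], [0.787, -0.15, 0.402], [0.515, -0.15, 0.417]]
-0.3 [[0.329, -0.3, 0.466], [0.609, -0.3, 0.334], [0.811, -0.3, 0.384], [0.509, -0.3, 0.401]]
[[0.63305496 0.15734245 0.05      ]]
from [ 0.434  -0.3098  0.1381] [-3.1396e+00 -5.0000e-04 -8.1000e-03] 
ROW 0.056 -1.040 -0.446 -0.001 -0.000 -0.003 rows 6.8 0.1
```

>>> servo_tool:
  targets: "0.6 0.01 -0.16 -0.1 0 0 0;0.6 0.02 -0.32 -0.2 0 0 0;0.6 0.03 -0.48 -0.3 0 0 0;0.6 0.04 -0.64 -0.4 0 0 0;0.6 0.05 -0.8 -0.45 0 0 0;0.6 0.056 -0.96 -0.45 0 0 -0.003;0.6 0.056 -1 -0.45 0 0 -0.003;0.6 0.056 -1 -0.45 0 0 -0.003"

```text
time: 21.62
tool_pos: [0.4503, -0.0555, 0.2514]
ee_rot: [-3.138, -0.001, 0.009]
wrist_force: [0.4, -0.1, 0.1]
width: 0.056
```

```bash
python3 - <<'E'
from h import *
go(.53,.15,.23,0)
E
```

```text
from [ 0.4503 -0.0555  0.2514] [-3.1377e+00 -1.0000e-03  8.5000e-03] 
ROW 0.326 -0.819 0.089 -0.001 -0.000 0.003 rows 5.3 0.1
```

>>> servo_tool:
  targets: "0.6 0.03 -0.16 0.02 0 0 0;0.6 0.08 -0.32 0.04 0 0 0;0.6 0.13 -0.48 0.06 0 0 0;0.6 0.2 -0.64 0.09 0 0 0;0.6 0.28 -0.8 0.09 0 0 0.003;0.6 0.326 -0.82 0.09 -0.001 0 0.003;0.6 0.326 -0.82 0.09 -0.001 0 0.003;0.6 0.326 -0.82 0.09 -0.001 0 0.003;0.6 0.326 -0.82 0.09 -0.001 0 0.003;0.6 0.326 -0.82 0.09 -0.001 0 0.003"

```text
time: 22.45
tool_pos: [0.531, 0.1433, 0.229]
ee_rot: [3.139, -0.0, -0.01]
wrist_force: [-0.3, -0.7, 0.4]
width: 0.0562
```

```bash
python3 - <<'E'
from h import *
st()
snap('wrist','w22.png')
E
```

```text
time 22.45
joint_positions [ 0.1621  0.0842  1.3277 -0.0025  1.7297  0.1718]
tool_pos [0.531  0.1433 0.229 ]
ee_rot [ 3.1391e+00 -3.0000e-04 -1.0100e-02]
wrist_force [-0.2547 -0.7388  0.3735]
width 0.0562
```

View pics/w22.png

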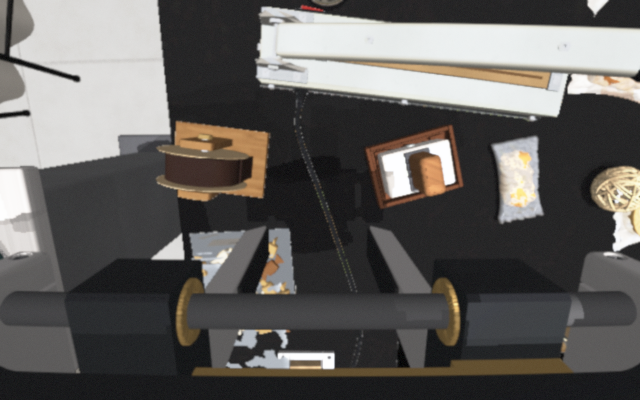

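```bash
python3 - <<'E'
import cv2
im=cv2.imread('pics/w22.png')[110:222,352:480]; cv2.imwrite('pics/w22z.png',cv2.resize(im,(768,672),interpolation=cv2.INTER_CUBIC)[:600])
E
```

```text
(no output)
```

View pics/w22z.png

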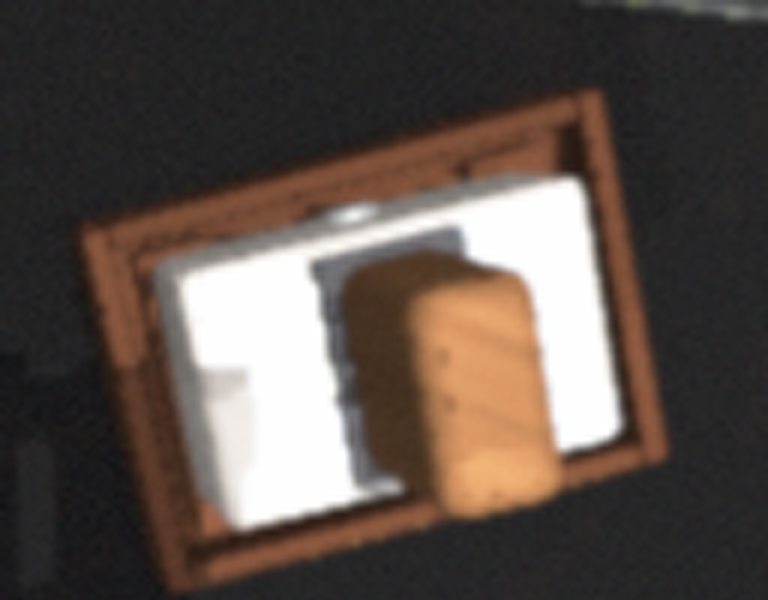

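```bash
python3 - <<'E'
from h import *
z=lambda p:[(352+a/6,110+b/6) for a,b in p]
t=ground('w22.png',z([(84,230),(603,92),(667,458),(178,592)]),.02);print(t,t.mean(0))
for i in range(4): print(np.linalg.norm(t[i]-t[(i+1)%4]))
a=t[1]-t[0];b=t[2]-t[3];c=t[0]-t[3];d=t[1]-t[2]
print([np.degrees(np.arctan2(v[1],v[0])) for v in (a,b)],[np.degrees(np.arctan2(-v[0],v[1])) for v in(c,d)])
g=ground('w22.png',z([(412,285),(530,275),(562,505),(442,510),(486,395)]),.093);print(g,[np.linalg.norm(g[i]-g[i+1]) for i in range(3)])
h=ground('w22.png',z([(182,270),(583,178),(622,438),(238,528)]),.041);print(h,h[:4].mean(0),[np.linalg.norm(h[i]-h[i+1]) for i in range(3)])
E
```

```text
[[0.58728838 0.18106895 0.02      ]
 [0.68692906 0.20674676 0.02      ]
 [0.70585633 0.13482762 0.02      ]
 [0.60815367 0.10799099 0.02      ]] [0.64705686 0.15765858 0.02      ]
0.10289613656581235
0.07436802469071471
0.10132134038577272
0.07599834009058318
[np.float64(14.450931643428962), np.float64(15.359023041014115)] [np.float64(15.93515296882853), np.float64(14.74443875210115)]
[[0.62928121 0.17757906 0.093     ]
 [0.64811874 0.17903868 0.093     ]
 [0.65623987 0.14145687 0.093     ]
 [0.63649075 0.14080465 0.093     ]
 [0.6423956  0.15976402 0.093     ]] [np.float64(0.018893991259890663), np.float64(0.03844925342341586), np.float64(0.019759882930548783)]
[[0.60257702 0.17518837 0.041     ]
 [0.67600718 0.19151441 0.041     ]
 [0.68738884 0.14288049 0.041     ]
 [0.61500684 0.12607993 0.041     ]] [0.64524497 0.1589158  0.041     ] [np.float64(0.07522318117257552), np.float64(0.04994798394136011), np.float64(0.07430620428339016)]
```

```bash
python3 - <<'E'
from h import *
s=np.load('pics/side0.png.npz');W=s['W'];o=W[:3,3]
def aty(px,y):
    u=und(px,s['K'],float(s['k1']));d=np.c_[u,np.ones(len(u))]@W[:3,:3].T;return o+d*((y-o[1])/d[:,1])[:,None]
print(aty([(322,150),(343,170),(332,160),(322,184)],-.44))
for z in (.08,.15,.2): print(ground('w22.png',[(450,70),(560,72),(450,95)],z))
im=cv2.imread('pics/s21.png')[130:190,290:400]; cv2.imwrite('pics/s21w.png',cv2.resize(im,(770,420),interpolation=cv2.INTER_CUBIC))
go(.6437,.1595,.15,.23,0)
E
```

```text
[[ 0.52906046 -0.44        0.12175597]
 [ 0.44524629 -0.44        0.04077829]
 [ 0.48948592 -0.44        0.08161065]
 [ 0.52741601 -0.44       -0.01803357]]
[[0.65645148 0.25851475 0.08      ]
 [0.76330765 0.25721144 0.08      ]
 [0.65813804 0.23582281 0.08      ]]
[[0.62964387 0.24829495 0.15      ]
 [0.7136343  0.24727054 0.15      ]
 [0.63096953 0.23045878 0.15      ]]
[[0.61049558 0.2409951  0.2       ]
 [0.67815334 0.24016989 0.2       ]
 [0.61156345 0.22662733 0.2       ]]
from [0.5311 0.1434 0.2293] [ 3.1394e+00 -1.0000e-03 -1.0200e-02] 
ROW 0.449 -0.070 0.318 0.001 -0.000 -0.076 rows 3.3 1.9
```

View pics/s21w.png

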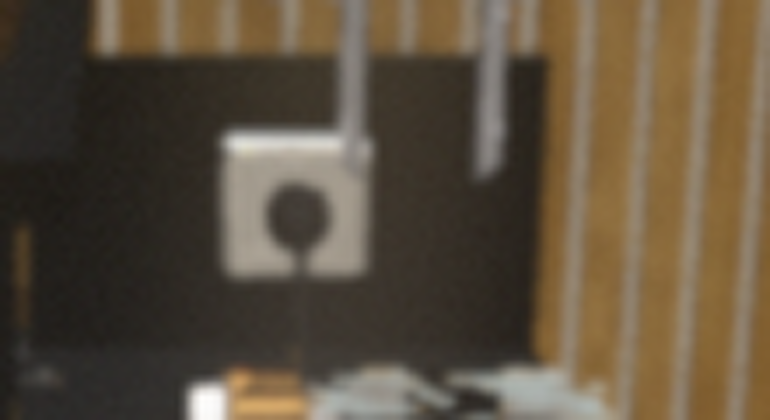

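>>> servo_tool:
  targets: "0.6 0.1 -0.02 0.05 0 0 -0.02;0.6 0.2 -0.04 0.1 0 0 -0.04;0.6 0.3 -0.05 0.15 0 0 -0.06;0.6 0.4 -0.06 0.2 0.001 0 -0.076;0.6 0.449 -0.07 0.25 0.001 0 -0.076;0.6 0.449 -0.07 0.25 0.001 0 -0.076;0.6 0.449 -0.07 0.25 0.001 0 -0.076;0.6 0.449 -0.07 0.25 0.001 0 -0.076;0.6 0.449 -0.07 0.25 0.001 0 -0.076;0.6 0.449 -0.07 0.25 0.001 0 -0.076"

```text
time: 23.33
tool_pos: [0.6438, 0.1611, 0.169]
ee_rot: [-3.141, -0.004, 0.23]
wrist_force: [0.5, -0.1, -0.8]
width: 0.0562
```

```bash
python3 - <<'E'
from h import *
st()
snap('wrist','w23.png')
im=cv2.imread('pics/w23.png')[140:300,220:420]; cv2.imwrite('pics/w23z.png',cv2.resize(im,(750,600),interpolation=cv2.INTER_CUBIC))
E
```

```text
time 23.3333
joint_positions [ 1.5920e-01  3.4760e-01  1.1327e+00  1.1000e-03  1.6574e+00 -7.1000e-02]
tool_pos [0.6438 0.1611 0.169 ]
ee_rot [-3.1408 -0.004   0.2303]
wrist_force [ 0.467  -0.0671 -0.8148]
width 0.0562
```

View pics/w23z.png

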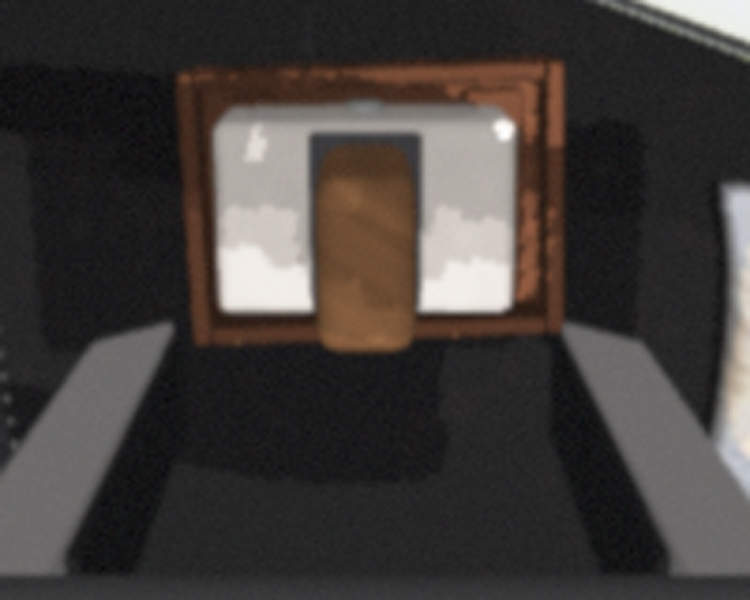

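```bash
python3 - <<'E'
from h import *
z=lambda p:[(220+a/3.75,140+b/3.75) for a,b in p]
t=ground('w23.png',z([(213,125),(515,123),(515,313),(219,314)]),.045);print(t.mean(0),[np.linalg.norm(t[i]-t[(i+1)%4]) for i in range(4)],np.degrees(np.arctan2((t[1]-t[0])[1],(t[1]-t[0])[0])),np.degrees(np.arctan2((t[2]-t[3])[1],(t[2]-t[3])[0])))
g=ground('w23.png',z([(319,350),(413,350),(366,350)]),.093);print(g)
r=ground('w23.png',z([(178,75),(565,63),(562,330),(197,347)]),.02);print(r.mean(0),[np.degrees(np.arctan2((r[1]-r[0])[1],(r[1]-r[0])[0])),np.degrees(np.arctan2((r[2]-r[3])[1],(r[2]-r[3])[0]))])
go(.6437,.1595,.047,.23,0)
E
```

```text
[0.64409432 0.15912136 0.045     ] [np.float64(0.07469129617635653), np.float64(0.04908982497969031), np.float64(0.07590023045302235), np.float64(0.04880140663520657)] 13.554797066784616 13.345508240182703
[[0.63819759 0.13934646 0.093     ]
 [0.65807973 0.14398694 0.093     ]
 [0.64813709 0.14166767 0.093     ]]
[0.64724135 0.15780972 0.02      ] [np.float64(14.955624737700465), np.float64(15.935397898902826)]
from [0.6438 0.1612 0.1688] [-3.1407 -0.0037  0.2305] 
ROW -0.004 0.007 0.487 -0.000 -0.001 0.000 rows 2.9 0.0
```

>>> servo_tool:
  targets: "0.6 -0.003 0.006 0.1 0 0 -0.001;0.6 -0.003 0.006 0.2 0 0 -0.001;0.6 -0.003 0.006 0.3 0 0 -0.001;0.6 -0.003 0.006 0.4 0 0 -0.001;0.6 -0.003 0.006 0.46 0 0 -0.001;0.6 -0.003 0.006 0.484 0 0 -0.001;0.6 -0.003 0.006 0.484 0 0 -0.001;0.6 -0.003 0.006 0.484 0 0 -0.001;0.6 -0.003 0.006 0.484 0 0 -0.001;0.6 -0.003 0.006 0.484 0 0 -0.001"

```text
time: 24.22
tool_pos: [0.644, 0.1598, 0.0469]
ee_rot: [-3.141, -0.003, 0.234]
wrist_force: [-0.5, -0.3, -0.4]
width: 0.0565
```

```bash
python3 - <<'E'
from h import *
st()
snap('wrist','w24.png')
im=cv2.imread('pics/w24.png')[140:300,220:420]; cv2.imwrite('pics/w24z.png',cv2.resize(im,(750,600),interpolation=cv2.INTER_CUBIC))
E
```

```text
time 24.2167
joint_positions [ 1.5720e-01  4.0890e-01  1.2969e+00  1.1000e-03  1.4332e+00 -7.6500e-02]
tool_pos [0.644  0.1598 0.0469]
ee_rot [-3.1407e+00 -2.6000e-03  2.3360e-01]
wrist_force [-0.5194 -0.2927 -0.4395]
width 0.0565
```

View pics/w24z.png

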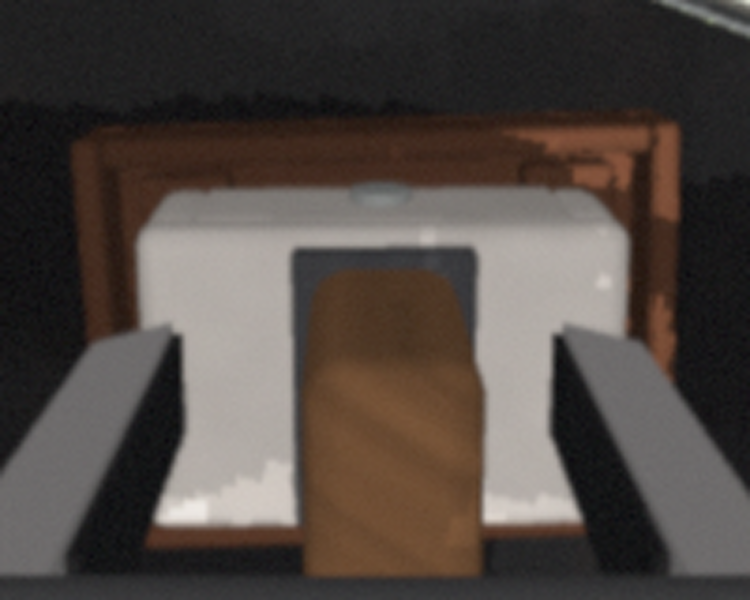

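>>> servo_tool:
  targets: "0.6 0 0 -0.003 0 0 0;0 0 0 -0.003 0 0 0;0 0 0 -0.003 0 0 0;0 0 0 -0.003 0 0 0;0 0 0 -0.003 0 0 0;0 0 0 -0.003 0 0 0;0 0 0 -0.003 0 0 0;0 0 0 -0.003 0 0 0"

```text
time: 24.93
tool_pos: [0.6437, 0.1597, 0.0466]
ee_rot: [-3.141, -0.001, 0.233]
wrist_force: [0.8, -0.1, -0.3]
width: 0.0215
```

```bash
python3 - <<'E'
from h import *
st()
snap('wrist','w25.png')
im=cv2.imread('pics/w25.png')[140:300,220:420]; cv2.imwrite('pics/w25z.png',cv2.resize(im,(750,600),interpolation=cv2.INTER_CUBIC))
E
```

```text
time 24.9333
joint_positions [ 1.5710e-01  4.0940e-01  1.2968e+00  1.1000e-03  1.4344e+00 -7.6500e-02]
tool_pos [0.6437 0.1597 0.0466]
ee_rot [-3.1406e+00 -1.1000e-03  2.3350e-01]
wrist_force [ 0.8059 -0.116  -0.3341]
width 0.0215
```

View pics/w25z.png

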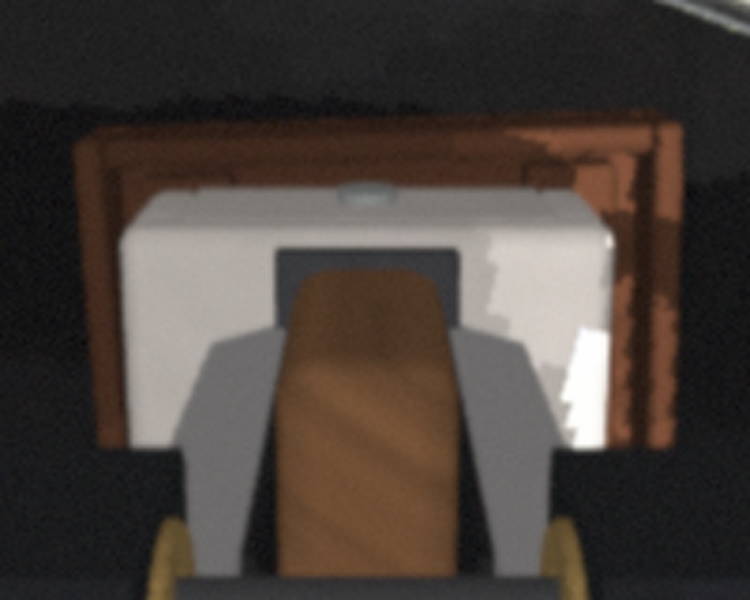

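>>> servo_tool:
  targets: "0 0 0 -0.05 0 0 0;0 0 0 -0.13 0 0 0;0 0 0 -0.25 0 0 0;0 0 0 -0.37 0 0 0;0 0 0 -0.48 0 0 0;0 0 0 -0.56 0 0 0;0 0 0 -0.6 0 0 0;0 0 0 -0.6 0 0 0;0 0 0 -0.6 0 0 0"

```text
time: 25.73
tool_pos: [0.6433, 0.1594, 0.1961]
ee_rot: [-3.141, -0.0, 0.234]
wrist_force: [0.8, -0.3, -3.9]
width: 0.0221
```

```bash
python3 - <<'E'
from h import *
st()
snap('side','s26.png')
im=cv2.imread('pics/s26.png')[120:320,200:440]; cv2.imwrite('pics/s26z.png',cv2.resize(im,(720,600),interpolation=cv2.INTER_CUBIC))
go(.50,.02,.2,1.0,0)
E
```

```text
time 25.7333
joint_positions [ 1.5690e-01  3.4330e-01  1.0849e+00  1.1000e-03  1.7131e+00 -7.6500e-02]
tool_pos [0.6433 0.1594 0.1961]
ee_rot [-3.1406e+00 -3.0000e-04  2.3360e-01]
wrist_force [ 0.7918 -0.2691 -3.8941]
width 0.0221
from [0.6426 0.1594 0.1945] [-3.1403e+00  2.4000e-03  2.3360e-01] 
ROW -0.684 0.410 -0.021 -0.001 0.001 -0.244 rows 4.8 6.1
```

View pics/s26z.png

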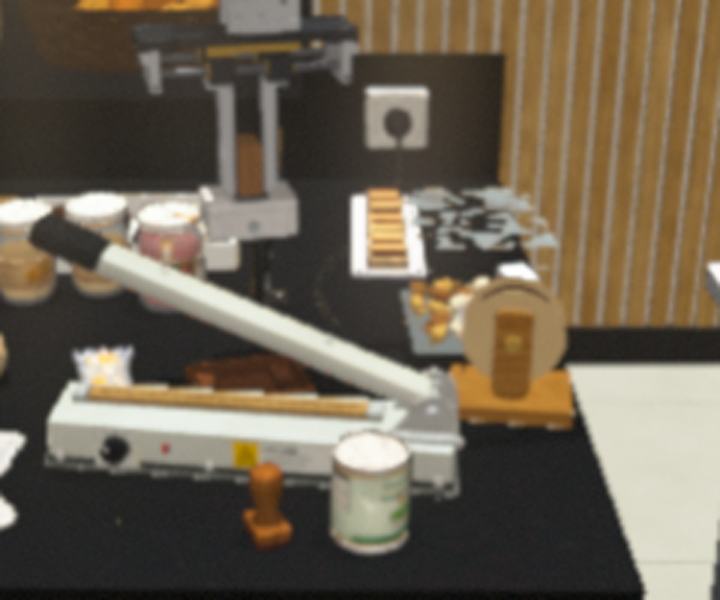

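>>> servo_tool:
  targets: "0 -0.15 0 -0.02 0 0 -0.03;0 -0.3 -0.01 -0.03 0 0 -0.065;0 -0.45 -0.02 -0.04 0 0 -0.1;0 -0.6 -0.03 -0.05 0 0 -0.135;0 -0.66 0.1 -0.05 0 0 -0.17;0 -0.68 0.25 -0.05 0 0 -0.205;0 -0.684 0.41 -0.04 0 0 -0.244;0 -0.684 0.41 -0.04 0 0 -0.244;0 -0.684 0.41 -0.04 0 0 -0.244"

```text
time: 26.53
tool_pos: [0.4997, 0.0184, 0.2036]
ee_rot: [-3.137, 0.001, 0.996]
wrist_force: [-0.3, 0.4, -4.5]
width: 0.0219
```

```bash
python3 - <<'E'
from h import *
go(.5105,-.15,.16,1.5603,0)
E
```

```text
from [0.4997 0.0184 0.2036] [-3.1373e+00  1.0000e-03  9.9560e-01] 
ROW -0.541 0.403 0.173 -0.001 -0.000 -0.180 rows 4.2 4.5
```

>>> servo_tool:
  targets: "0 -0.1 0.06 0.02 0 0 -0.035;0 -0.2 0.12 0.04 0 0 -0.07;0 -0.3 0.2 0.06 0 0 -0.105;0 -0.4 0.28 0.1 0 0 -0.14;0 -0.5 0.36 0.14 0 0 -0.18;0 -0.541 0.403 0.173 -0.001 0 -0.18;0 -0.541 0.403 0.173 -0.001 0 -0.18;0 -0.541 0.403 0.173 -0.001 0 -0.18;0 -0.541 0.403 0.173 -0.001 0 -0.18;0 -0.541 0.403 0.173 -0.001 0 -0.18"

```text
time: 27.37
tool_pos: [0.513, -0.1463, 0.1633]
ee_rot: [3.137, -0.001, 1.567]
wrist_force: [-0.5, 1.0, -2.9]
width: 0.0218
```

```bash
python3 - <<'E'
from h import *
print(ground('w8.png',[(230,140),(230,160),(135,165),(300,97)],[.05,.02,.02,.0]))
st()
snap('wrist','w27.png');snap('top','t27.png')
go(.5105,-.148,.085,1.5603,0)
E
```

```text
[[ 0.46762235 -0.08532748  0.05      ]
 [ 0.45807426 -0.1036406   0.02      ]
 [ 0.40195878 -0.10598995  0.02      ]
 [ 0.49820958 -0.07132773  0.        ]]
time 27.3667
joint_positions [-0.3859  0.0593  1.4839  0.0026  1.5946 -1.9526]
tool_pos [ 0.513  -0.1463  0.1633]
ee_rot [ 3.1372e+00 -1.0000e-03  1.5668e+00]
wrist_force [-0.4897  1.0293 -2.935 ]
width 0.0218
from [ 0.513  -0.1467  0.1636] [ 3.1366e+00 -3.0000e-04  1.5670e+00] 
ROW -0.005 -0.012 0.314 0.002 -0.000 0.002 rows 1.9 0.1
```

View pics/w27.png

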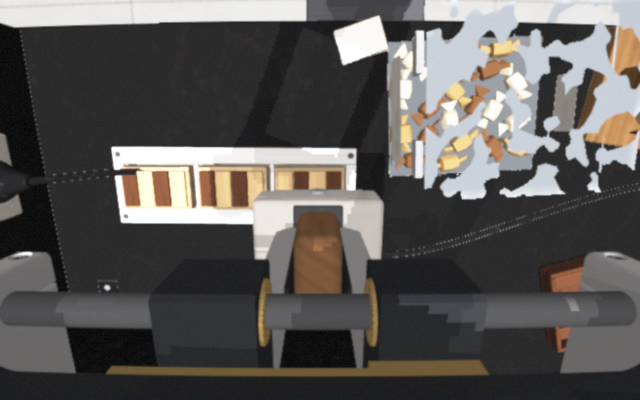

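>>> servo_tool:
  targets: "0 -0.002 -0.005 0.1 0.001 0 0.001;0 -0.004 -0.01 0.2 0.001 0 0.002;0 -0.004 -0.011 0.3 0.001 0 0.002;0 -0.004 -0.011 0.34 0.001 0 0.002;0 -0.004 -0.011 0.35 0.001 0 0.002;0 -0.004 -0.011 0.35 0.001 0 0.002;0 -0.004 -0.011 0.35 0.001 0 0.002;0 -0.004 -0.011 0.35 0.001 0 0.002;0 -0.004 -0.011 0.35 0.001 0 0.002"

```text
time: 28.22
tool_pos: [0.5114, -0.1494, 0.0773]
ee_rot: [3.138, 0.001, 1.559]
wrist_force: [-0.1, 0.2, -2.8]
width: 0.0218
```

```bash
python3 - <<'E'
from h import *
st()
snap('wrist','w28.png')
go(.5103,-.1455,.0626,1.5603,0)
E
```

```text
time 28.2167
joint_positions [-3.9100e-01  1.0720e-01  1.6069e+00  6.0000e-04  1.4234e+00 -1.9505e+00]
tool_pos [ 0.5114 -0.1494  0.0773]
ee_rot [3.1376e+00 9.0000e-04 1.5594e+00]
wrist_force [-0.0511  0.177  -2.8195]
width 0.0218
from [ 0.5112 -0.1493  0.077 ] [3.1381e+00 7.0000e-04 1.5593e+00] 
ROW 0.015 -0.004 0.058 0.001 0.000 -0.000 rows 0.4 0.0
```

View pics/w28.png

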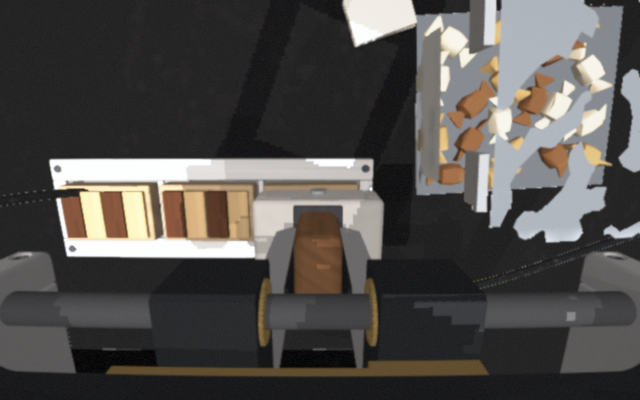

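>>> servo_tool:
  targets: "0 0.008 -0.003 0.015 0.001 0 0;0 0.015 -0.004 0.03 0.001 0 0;0 0.015 -0.004 0.04 0.001 0 0;0 0.015 -0.004 0.05 0.001 0 0;0 0.015 -0.004 0.058 0.001 0 0;0 0.015 -0.004 0.062 0.001 0 0;0 0.015 -0.004 0.062 0.001 0 0;0 0.015 -0.004 0.062 0.001 0 0;0 0.015 -0.004 0.062 0.001 0 0"

```text
time: 29.02
tool_pos: [0.5095, -0.1457, 0.0625]
ee_rot: [-3.14, 0.001, 1.559]
wrist_force: [-4.6, 0.2, 9.2]
width: 0.0219
```

>>> servo_tool:
  targets: "0 0.01 0 0.002 0 0 0;0 0.02 0 0.003 0 0 0;0 0.03 0 0.003 0 0 0;0 0.04 0 0.003 0 0 0;0 0.05 0 0.003 0 0 0;0 0.06 0 0.003 0 0 0;0 0.07 0 0.003 0 0 0;0 0.076 0 0.003 0 0 0;0 0.076 0 0.003 0 0 0;0 0.076 0 0.003 0 0 0"

```text
time: 29.85
tool_pos: [0.5098, -0.1268, 0.0624]
ee_rot: [-3.141, 0.002, 1.559]
wrist_force: [-4.2, 0.2, 11.9]
width: 0.0216
```

```bash
python3 - <<'E'
from h import *
st()
snap('wrist','w29.png')
E
```

```text
time 29.85
joint_positions [-3.5060e-01  1.0660e-01  1.6387e+00 -1.8000e-03  1.3966e+00 -1.9097e+00]
tool_pos [ 0.5098 -0.1268  0.0624]
ee_rot [-3.1407e+00  1.5000e-03  1.5594e+00]
wrist_force [-4.2061  0.1873 11.9147]
width 0.0216
```

View pics/w29.png

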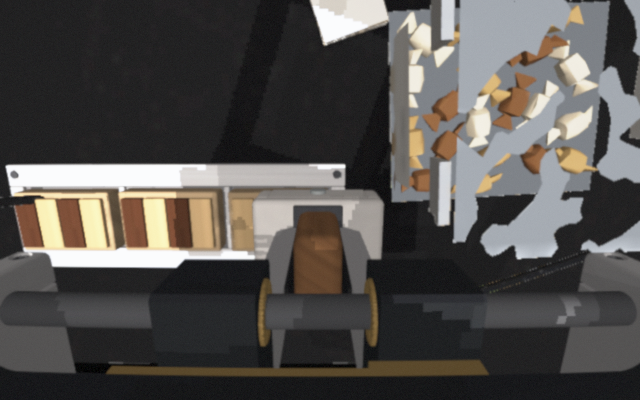

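>>> servo_tool:
  targets: "0 -0.02 0 0 0 0 0;0 -0.04 0 0 0 0 0;0 -0.06 0 0 0 0 0;0 -0.08 0 0 0 0 0;0 -0.1 0 0 0 0 0;0 -0.12 0 0 0 0 0;0 -0.14 0 0 0 0 0;0 -0.16 0 0 0 0 0;0 -0.18 0 0 0 0 0;0 -0.2 0 0 0 0 0;0 -0.22 0 0 0 0 0;0 -0.24 0 0 0 0 0"

```text
time: 30.9
tool_pos: [0.5095, -0.1873, 0.0624]
ee_rot: [-3.142, 0.002, 1.559]
wrist_force: [-3.2, 0.3, 9.4]
width: 0.0221
```

>>> servo_tool:
  targets: "0 -0.02 0 0 0 0 0;0 -0.04 0 0 0 0 0;0 -0.06 0 0 0 0 0;0 -0.08 0 0 0 0 0;0 -0.1 0.001 0 0 0 0;0 -0.12 0.001 0 0 0 0;0 -0.14 0.001 0 0 0 0;0 -0.16 0.001 0 0 0 0;0 -0.18 0.001 0 0 0 0;0 -0.2 0.001 0 0 0 0;0 -0.22 0.001 0 0 0 0;0 -0.24 0.001 0 0 0 0"

```text
time: 31.9
tool_pos: [0.5092, -0.2467, 0.0625]
ee_rot: [3.141, 0.001, 1.559]
wrist_force: [-3.5, 0.9, 9.2]
width: 0.022
```

```bash
python3 - <<'E'
from h import *
st()
snap('wrist','w30.png')
E
```

```text
time 31.9
joint_positions [-5.5100e-01  1.9230e-01  1.5408e+00 -7.0000e-04  1.4077e+00 -2.1103e+00]
tool_pos [ 0.5092 -0.2467  0.0625]
ee_rot [3.1413e+00 1.0000e-03 1.5594e+00]
wrist_force [-3.5352  0.9039  9.2216]
width 0.022
```

View pics/w30.png

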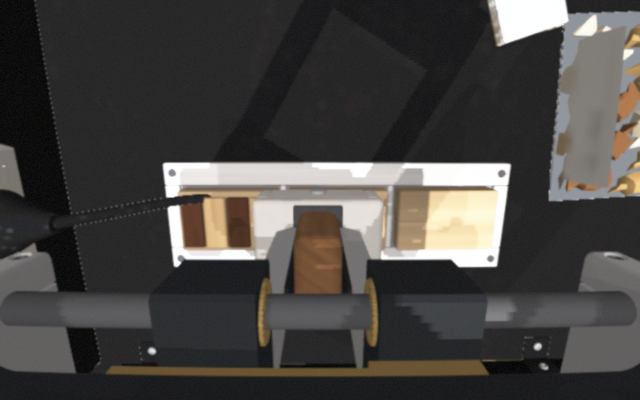

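>>> servo_tool:
  targets: "0 -0.02 0 0 0 0 0;0 -0.04 0 0 0 0 0;0 -0.06 0 0 0 0 0;0 -0.08 0 0 0 0 0;0 -0.1 0.001 0 0 0 0;0 -0.12 0.001 0 0 0 0;0 -0.14 0.001 0 0 0 0;0 -0.16 0.001 0 0 0 0;0 -0.18 0.001 0 0 0 0;0 -0.2 0.001 0 0 0 0;0 -0.22 0.001 0 0 0 0;0 -0.24 0.001 0 0 0 0"

```text
time: 32.95
tool_pos: [0.5088, -0.3067, 0.0625]
ee_rot: [3.141, 0.001, 1.559]
wrist_force: [-2.7, 1.8, 9.6]
width: 0.0219
```

>>> servo_tool:
  targets: "0 -0.02 0 0 0 0 0;0 -0.04 0 0 0 0 0;0 -0.06 0 0 0 0 0;0 -0.08 0 0 0 0 0;0 -0.1 0.001 0 0 0 0;0 -0.12 0.001 0 0 0 0;0 -0.125 0.001 0 0 0 0;0 -0.125 0.001 0 0 0 0;0 -0.125 0.001 0 0 0 0"

```text
time: 33.7
tool_pos: [0.5085, -0.3395, 0.0625]
ee_rot: [3.141, 0.004, 1.559]
wrist_force: [-2.1, 0.1, 7.9]
width: 0.0223
```

```bash
python3 - <<'E'
from h import *
st()
snap('wrist','w31.png')
E
```

```text
time 33.7
joint_positions [-0.6796  0.2873  1.4247 -0.0031  1.4267 -2.238 ]
tool_pos [ 0.5085 -0.3395  0.0625]
ee_rot [3.1412 0.0041 1.5588]
wrist_force [-2.0672  0.0762  7.8909]
width 0.0223
```

View pics/w31.png

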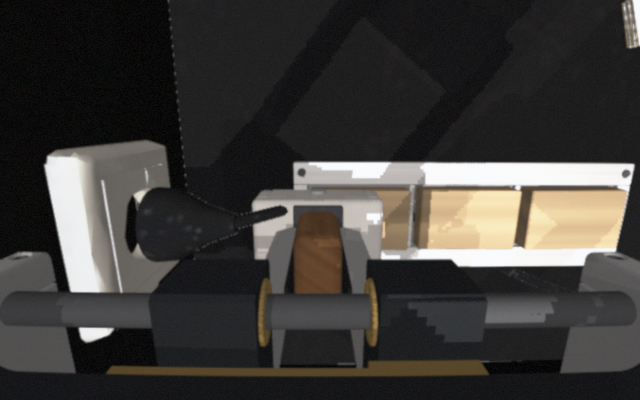

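>>> servo_tool:
  targets: "0 0.02 0 0.002 0 0 0;0 0.05 0 0.003 0 0 0;0 0.08 0 0.003 0 0 0;0 0.11 0 0.003 0 0 0;0 0.14 0 0.003 0 0 0;0 0.17 0 0.003 0 0 0;0 0.2 0 0.003 0 0 0;0 0.23 0 0.003 0 0 0;0 0.26 0 0.003 0 0 0;0 0.29 0 0.003 0 0 0;0 0.32 0 0.003 0 0 0;0 0.35 0 0.003 0 0 0"

```text
time: 34.75
tool_pos: [0.5098, -0.2517, 0.0625]
ee_rot: [3.141, 0.005, 1.559]
wrist_force: [-3.5, -1.2, 11.3]
width: 0.0217
```

>>> servo_tool:
  targets: "0 0.03 0 0 0 0 0;0 0.06 0 0 0 0 0;0 0.09 0 0 0 0 0;0 0.12 0 0 0 0 0;0 0.15 0 0 0 0 0;0 0.18 0 0 0 0 0;0 0.21 0 0 0 0 0;0 0.24 0 0 0 0 0;0 0.27 0 0 0 0 0;0 0.3 0 0 0 0 0;0 0.33 0 0 0 0 0;0 0.36 0 0 0 0 0"

```text
time: 35.75
tool_pos: [0.511, -0.1613, 0.0625]
ee_rot: [3.14, 0.004, 1.559]
wrist_force: [-5.1, -0.2, 11.7]
width: 0.0221
```

>>> servo_tool:
  targets: "0 0.03 0 0 0 0 0;0 0.06 0 0 0 0 0;0 0.09 0 0 0 0 0;0 0.12 0 0 0 0 0;0 0.14 0 0 0 0 0;0 0.14 0 0 0 0 0;0 0.14 0 0 0 0 0"

```text
time: 36.33
tool_pos: [0.5115, -0.1255, 0.0624]
ee_rot: [3.14, 0.002, 1.56]
wrist_force: [-4.7, 1.1, 12.0]
width: 0.0216
```

>>> servo_tool:
  targets: "0 0 0 -0.04 0 0 0;0 0 0 -0.12 0 0 0;0 0 0 -0.24 0 0 0;0 0 0 -0.36 0 0 0;0 0 0 -0.48 0 0 0;0 0 0 -0.56 0 0 0;0 0 0 -0.56 0 0 0;0 0 0 -0.56 0 0 0"

```text
time: 37.0
tool_pos: [0.5111, -0.1252, 0.1989]
ee_rot: [-3.141, 0.0, 1.559]
wrist_force: [0.2, -0.1, -4.1]
width: 0.0218
```

```bash
python3 - <<'E'
from h import *
st()
snap('wrist','w32.png')
im=cv2.imread('pics/w32.png')[100:260,40:360]; cv2.imwrite('pics/w32z.png',cv2.resize(im,(800,400),interpolation=cv2.INTER_CUBIC))
go(.49,.07,.2,1.0,0)
E
```

```text
time 37.0
joint_positions [-3.4770e-01  3.5900e-02  1.4379e+00 -3.0000e-04  1.6683e+00 -1.9071e+00]
tool_pos [ 0.5111 -0.1252  0.1989]
ee_rot [-3.1411e+00  1.0000e-04  1.5593e+00]
wrist_force [ 0.2114 -0.1227 -4.1175]
width 0.0218
from [ 0.51   -0.1248  0.1968] [-3.1372e+00 -1.2000e-03  1.5592e+00] 
ROW 0.778 -0.089 -0.011 -0.001 0.000 0.178 rows 4.7 4.5
```

View pics/w32z.png

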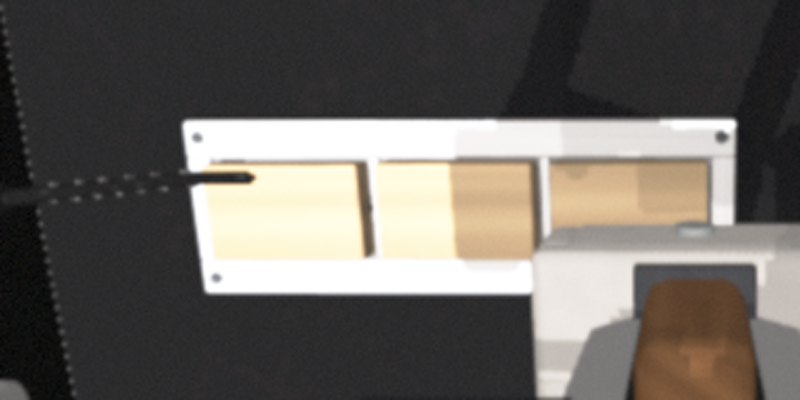

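>>> servo_tool:
  targets: "0 0.12 -0.02 -0.01 0 0 0.03;0 0.26 -0.04 -0.01 0 0 0.065;0 0.4 -0.06 -0.01 0 0 0.1;0 0.54 -0.08 -0.01 0 0 0.135;0 0.68 -0.089 -0.01 0 0 0.178;0 0.778 -0.089 -0.01 0 0 0.178;0 0.778 -0.089 -0.01 0 0 0.178;0 0.778 -0.089 -0.01 0 0 0.178"

```text
time: 37.72
tool_pos: [0.489, 0.0708, 0.198]
ee_rot: [-3.135, 0.004, 1.003]
wrist_force: [0.7, -0.7, -3.6]
width: 0.0217
```

```bash
python3 - <<'E'
from h import *
go(.57,.16,.2,.4,0)
go(.6465,.1583,.15,.25,0)
E
```

```text
from [0.489  0.0708 0.198 ] [-3.1351  0.0044  1.0035] 
ROW 0.475 0.081 -0.011 -0.002 0.002 0.192 rows 2.9 4.8
from [0.489  0.0708 0.198 ] [-3.1351  0.0044  1.0035] 
ROW 0.634 0.344 0.187 -0.001 0.002 0.240 rows 4.5 6.0
```

>>> servo_tool:
  targets: "0 0.12 0.02 -0.01 0 0 0.04;0 0.24 0.04 -0.01 0 0 0.08;0 0.36 0.06 -0.01 0 0 0.12;0 0.475 0.081 -0.01 -0.001 0.001 0.16;0 0.53 0.17 0 -0.001 0.002 0.2;0 0.58 0.26 0.06 -0.001 0.002 0.24;0 0.634 0.344 0.15 -0.001 0.002 0.24;0 0.634 0.344 0.187 -0.001 0.002 0.24;0 0.634 0.344 0.187 -0.001 0.002 0.24;0 0.634 0.344 0.187 -0.001 0.002 0.24;0 0.634 0.344 0.187 -0.001 0.002 0.24;0 0.634 0.344 0.187 -0.001 0.002 0.24"

```text
time: 38.72
tool_pos: [0.6486, 0.1564, 0.156]
ee_rot: [-3.142, -0.008, 0.246]
wrist_force: [0.1, -0.9, -2.7]
width: 0.0221
```

```bash
python3 - <<'E'
from h import *
st()
snap('wrist','w33.png');snap('side','s33.png')
im=cv2.imread('pics/w33.png')[100:300,200:440]; cv2.imwrite('pics/w33z.png',cv2.resize(im,(720,600),interpolation=cv2.INTER_CUBIC))
im=cv2.imread('pics/s33.png')[150:310,200:430]; cv2.imwrite('pics/s33z.png',cv2.resize(im,(800,556),interpolation=cv2.INTER_CUBIC))
go(.6465,.1583,.08,.25,0)
E
```

```text
time 38.7167
joint_positions [ 1.5130e-01  3.5650e-01  1.1467e+00  8.0000e-04  1.6309e+00 -9.4600e-02]
tool_pos [0.6486 0.1564 0.156 ]
ee_rot [-3.1415 -0.0076  0.246 ]
wrist_force [ 0.1456 -0.8969 -2.7183]
width 0.0221
from [0.6487 0.1567 0.1563] [-3.1416 -0.0081  0.2463] 
ROW -0.009 -0.008 0.305 0.000 -0.003 -0.001 rows 1.8 0.1
```

View pics/w33z.png

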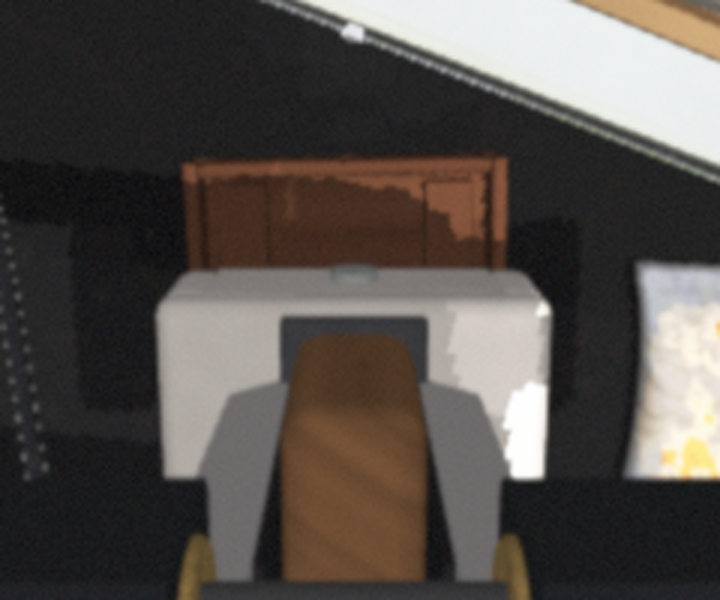

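View pics/s33z.png

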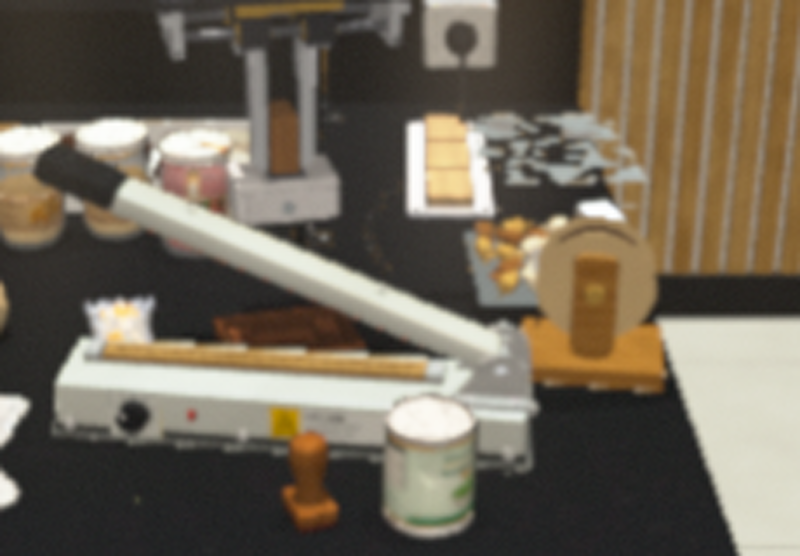

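>>> servo_tool:
  targets: "0 -0.004 -0.004 0.06 0 -0.002 -0.002;0 -0.004 -0.004 0.14 0 -0.002 -0.004;0 -0.004 -0.004 0.22 0 -0.002 -0.004;0 -0.004 -0.004 0.28 0 -0.002 -0.004;0 -0.004 -0.004 0.32 0 -0.002 -0.004;0 -0.004 -0.004 0.32 0 -0.002 -0.004;0 -0.004 -0.004 0.32 0 -0.002 -0.004;0 -0.004 -0.004 0.32 0 -0.002 -0.004;0 -0.004 -0.004 0.32 0 -0.002 -0.004;0 -0.004 -0.004 0.32 0 -0.002 -0.004"

```text
time: 39.65
tool_pos: [0.6486, 0.1577, 0.0757]
ee_rot: [-3.142, -0.001, 0.259]
wrist_force: [-0.3, -0.5, -3.1]
width: 0.0221
```

```bash
python3 - <<'E'
from h import *
st()
snap('wrist','w34.png')
im=cv2.imread('pics/w34.png')[120:300,200:440]; cv2.imwrite('pics/w34z.png',cv2.resize(im,(800,600),interpolation=cv2.INTER_CUBIC))
go(.6465,.1583,.048,.26,0)
E
```

```text
time 39.65
joint_positions [ 1.5350e-01  3.9880e-01  1.2515e+00  2.0000e-04  1.4900e+00 -1.0520e-01]
tool_pos [0.6486 0.1577 0.0757]
ee_rot [-3.1416e+00 -1.3000e-03  2.5870e-01]
wrist_force [-0.259  -0.5249 -3.122 ]
width 0.0221
from [0.6484 0.1577 0.0754] [-3.1415e+00 -8.0000e-04  2.5870e-01] 
ROW -0.007 -0.004 0.110 -0.000 -0.000 -0.000 rows 0.7 0.0
```

View pics/w34z.png

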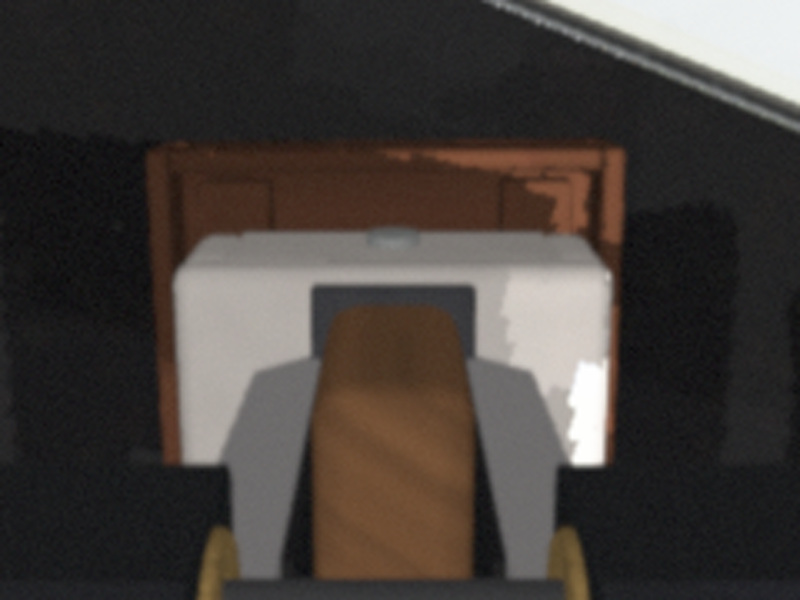

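>>> servo_tool:
  targets: "0 -0.006 -0.003 0.03 0 0 0;0 -0.006 -0.003 0.06 0 0 0;0 -0.006 -0.003 0.09 0 0 0;0 -0.006 -0.003 0.105 0 0 0;0 -0.006 -0.003 0.112 0 0 0;0 -0.006 -0.003 0.112 0 0 0;0 -0.006 -0.003 0.112 0 0 0;0 -0.006 -0.003 0.112 0 0 0"

```text
time: 40.37
tool_pos: [0.6464, 0.1581, 0.0466]
ee_rot: [-3.141, 0.0, 0.259]
wrist_force: [0.6, 0.3, 2.4]
width: 0.022
```

```bash
python3 - <<'E'
from h import *
st()
snap('wrist','w35.png')
im=cv2.imread('pics/w35.png')[120:300,200:440]; cv2.imwrite('pics/w35z.png',cv2.resize(im,(800,600),interpolation=cv2.INTER_CUBIC))
E
```

```text
time 40.3667
joint_positions [ 1.5450e-01  4.1520e-01  1.2888e+00  5.0000e-04  1.4378e+00 -1.0430e-01]
tool_pos [0.6464 0.1581 0.0466]
ee_rot [-3.1411e+00  2.0000e-04  2.5870e-01]
wrist_force [0.645  0.2709 2.3969]
width 0.022
```

View pics/w35z.png

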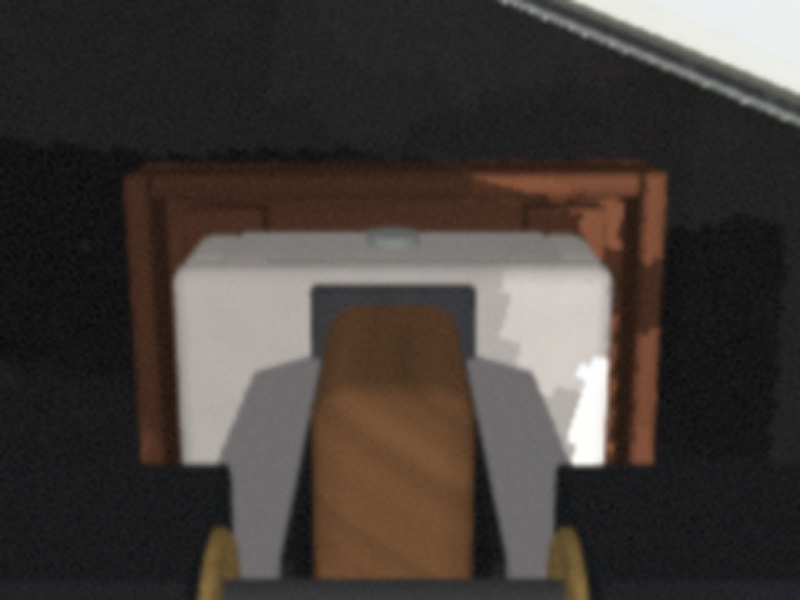

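Seated: z equals the pick height and 5 N is carried by the rest. Release and rise.

>>> servo_tool:
  targets: "0.6 0 0 0 0 0 0;0.6 0 0 0 0 0 0;0.6 0 0 0 0 0 0;0.6 0 0 0 0 0 0;0.6 0 0 0 0 0 0;0.6 0 0 -0.06 0 0 0;0.6 0 0 -0.16 0 0 0;0.6 0 0 -0.3 0 0 0;0.6 0 0 -0.44 0 0 0;0.6 0 0 -0.5 0 0 0;0.6 0 0 -0.5 0 0 0;0.6 0 0 -0.5 0 0 0"

```text
time: 41.42
tool_pos: [0.6466, 0.1579, 0.1718]
ee_rot: [-3.141, -0.0, 0.259]
wrist_force: [0.4, -1.0, 0.3]
width: 0.0564
```

```bash
python3 - <<'E'
from h import *
st()
snap('wrist','w36.png');snap('side','s36.png')
im=cv2.imread('pics/w36.png')[120:300,200:440]; cv2.imwrite('pics/w36z.png',cv2.resize(im,(800,600),interpolation=cv2.INTER_CUBIC))
im=cv2.imread('pics/s36.png')[150:310,200:430]; cv2.imwrite('pics/s36z.png',cv2.resize(im,(800,556),interpolation=cv2.INTER_CUBIC))
go(.50,.12,.23,0,0)
E
```

```text
time 41.4167
joint_positions [ 1.5430e-01  3.5430e-01  1.1185e+00  2.0000e-04  1.6683e+00 -1.0440e-01]
tool_pos [0.6466 0.1579 0.1718]
ee_rot [-3.1415e+00 -5.0000e-04  2.5870e-01]
wrist_force [ 0.3704 -0.9905  0.2559]
width 0.0564
from [0.645  0.1577 0.1682] [-3.1408  0.006   0.2587] 
ROW -0.601 -0.003 -0.244 -0.000 0.002 0.082 rows 3.9 2.1
```

View pics/w36z.png

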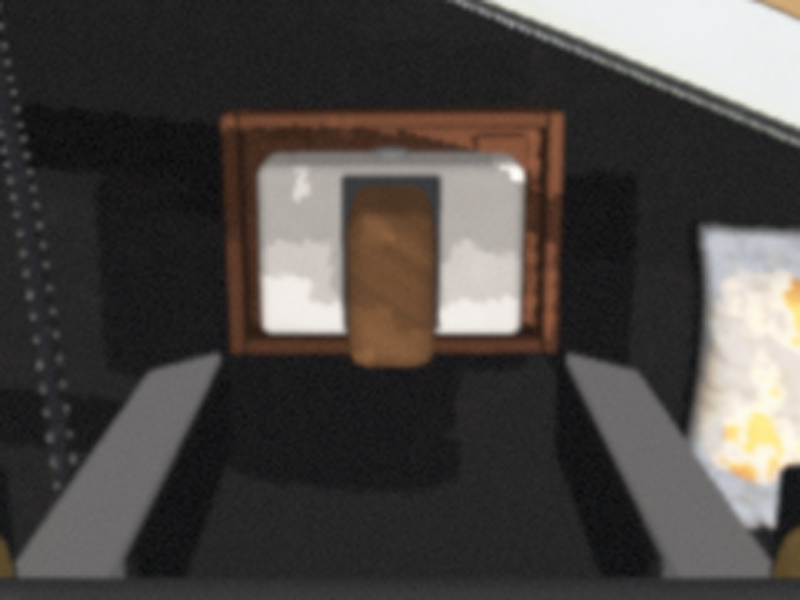

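View pics/s36z.png

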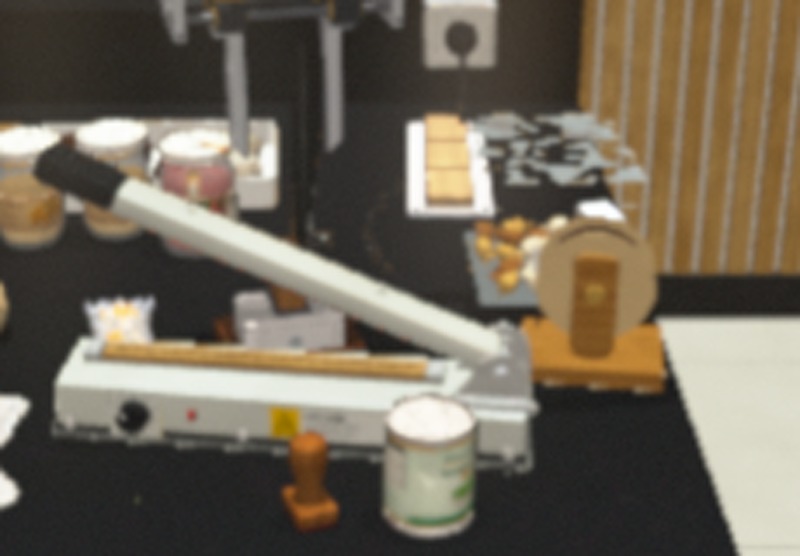

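>>> servo_tool:
  targets: "0.6 -0.15 0 -0.06 0 0 0.02;0.6 -0.3 0 -0.12 0 0 0.04;0.6 -0.45 0 -0.18 0 0 0.06;0.6 -0.6 0 -0.24 0 0 0.082;0.6 -0.6 0 -0.24 0 0 0.082;0.6 -0.6 0 -0.24 0 0 0.082"

```text
time: 42.02
tool_pos: [0.5, 0.1193, 0.2308]
ee_rot: [-3.142, 0.002, 0.001]
wrist_force: [0.6, -0.3, -0.9]
width: 0.0566
```

```bash
python3 - <<'E'
from h import *
go(.44,-.10,.25,0,0)
E
```

```text
from [0.5    0.1193 0.2308] [-3.1416e+00  1.5000e-03  1.4000e-03] 
ROW -0.241 0.877 -0.076 -0.000 0.000 0.000 rows 5.5 0.0
```

>>> servo_tool:
  targets: "0.6 -0.04 0.15 -0.02 0 0 0;0.6 -0.08 0.3 -0.03 0 0 0;0.6 -0.12 0.45 -0.05 0 0 0;0.6 -0.16 0.6 -0.06 0 0 0;0.6 -0.2 0.75 -0.07 0 0 0;0.6 -0.24 0.88 -0.07 0 0 0;0.6 -0.24 1 -0.07 0 0 0;0.6 -0.24 1 -0.07 0 0 0"

```text
time: 42.68
tool_pos: [0.4412, -0.1352, 0.2457]
ee_rot: [3.141, 0.007, -0.005]
wrist_force: [0.7, 1.1, -0.9]
width: 0.0562
```

>>> servo_tool:
  targets: "0.6 0 0.15 0.05 0 0 0;0.6 0 0.3 0.1 0 0 0;0.6 0 0.45 0.15 0 0 0;0.6 0 0.6 0.2 0 0 0;0.6 0 0.72 0.25 0 0 0;0.6 0 0.72 0.25 0 0 0;0.6 0 0.72 0.25 0 0 0;0.6 0 0.72 0.25 0 0 0"

```text
time: 43.35
tool_pos: [0.442, -0.3096, 0.1846]
ee_rot: [-3.139, 0.004, 0.002]
wrist_force: [-0.3, 0.2, 0.4]
width: 0.0561
```

```bash
python3 - <<'E'
from h import *
st()
snap('wrist','w37.png')
im=cv2.imread('pics/w37.png')[0:240,300:500]; cv2.imwrite('pics/w37z.png',cv2.resize(im,(500,600),interpolation=cv2.INTER_CUBIC))
E
```

```text
time 43.35
joint_positions [-7.1590e-01  7.2800e-02  1.4273e+00 -3.0000e-04  1.6461e+00 -7.1780e-01]
tool_pos [ 0.442  -0.3096  0.1846]
ee_rot [-3.1388e+00  3.7000e-03  1.9000e-03]
wrist_force [-0.338  0.238  0.37 ]
width 0.0561
```

View pics/w37z.png

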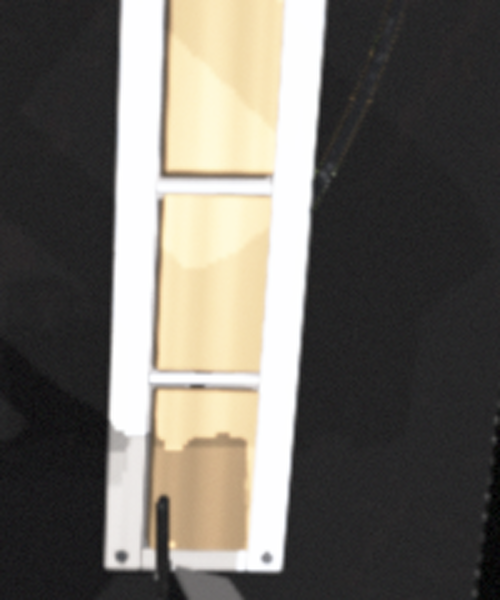

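```bash
python3 -c "
from h import *
robot.close_job(); st()"
```

```text
the job is handed in; nothing more can be done
the job is handed in; nothing more can be done
```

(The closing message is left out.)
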